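# Open the double-latched lid of the impeller spin-test box

## Task

Open the impeller spin-test box: turn the wing latch on its lid clockwise to its stop while the lid stays down, then take the safety-catch tab at the front and ease the lid up by it until you feel the hidden catch hold. Slacken off a little, push the tab across to its stop, away from the wing latch, and raise the lid past the catch; never wrench the hook, upwards or sideways. Swing the lid on until it stands nearly upright, leave it standing open, and leave everything else on the bench where it is.

Things in the scene. Friction and masses are not known exactly. Their poses are not given: they have to be found in the camera images.
- test_box: Grey sheet-metal test box, fixed to the bench, 200 deep (x), 260 wide (y), rim 90 mm high, 116 with the lid shut; aluminium lid with a clear window. Origin: under its centre, at bench height. x points from front to rear hinge, y to the side of the wing latch, z up. Room below the tab down to the bench, 97 mm.
- lid (a joint): Lid angle, rad: 0 shut, 1.45 upright against its stop. Axis: y of the box at the rear rim. The hinges are stiff: the lid stays at any angle; lifting it slowly takes 5 to 8 N at the tab at first, less higher up.
- lid_hinge (a point): Middle of the lid's hinge axis: 100 mm behind the box centre, 90 mm above the bench. Turns with the lid: same axes as the box when shut.
- lid_front (a point): Middle of the lid's top front edge: 200 mm in front of the hinge axis, 26 mm above it when shut. The lid is a 26 mm deep pan with its flat top at this height. Moves with the lid.
- latch (a joint): Primary latch: turn of the wing, rad, clockwise seen from above. 0 locked (wing points front to rear), stop at 1.45 (wing across). It lets go of the lid at about 1.15. Starts at 0 to 0.15. Friction 0.1 N m, stays where left.
- latch_wing (a point): Point on the wing's turning axis, 19 mm above the lid top, 170 mm before the hinge axis, 55 mm to +y. The black wing is a bar 46 long, 12 wide; it spans 5 to 29 mm above the lid top. Its x is the long way of the wing: at 0 the box's x. Moves with the lid.
- catch (a joint): Secondary safety catch: slide of the tab, m, along -y of the box (away from the wing latch). 0 at rest, hooked; stop at 0.013. A return spring pulls it back: 3 N at rest, 6 N at the stop. The hook is clear of its striker past 0.0095.
- catch_tab (a point): Grip point of the black tab standing out of the lid's front flange: the middle of the tab's section, 34 mm out from the flange (234 mm before the hinge axis), 50 mm to -y, 13 mm above the hinge axis when shut. Tab: 14 wide (y), 12 thick, ends 50 mm out. Moves with lid and catch; its axes are the lid's.
- hook: Steel hook on the tab's slide, hidden inside the box 184 mm before the hinge axis. Its striker's height is set by hand, unseen: it takes the hook when the tab has risen 11 to 33 mm, and gives 1 mm per 8 N. Pulled tight the hook is interlocked, too low it is blocked: it slides free only with the tab 3 to 6 mm below first contact. 20 N bends it. Origin: on the slide, in the lid.
- impeller: Bystander: white fan impeller, 100 mm wide, 31 high, lying beside the box on its +y side. Origin: centre of underside.
- screwdriver: Bystander: screwdriver 180 mm long, lying beside the box on its -y side. Origin: under its middle.
- end_cap: Bystander: black round end cap, 80 mm wide, 17 high, before the box on its +y side. Origin: centre of underside.
- clip_box: Bystander: small grey open box of clips, 85 x 65 x 35 mm, in front of the box on its -y side. Origin: centre of underside.
- filter: Bystander: white filter cartridge, 90 mm wide, 85 high, on the right foam pad. Origin: centre of underside.
- grille: Bystander: flat black grille disc, 92 mm wide, 6 high, on the left foam pad. Origin: centre of underside.

How it is judged (in metres and radians):
On the way, in this order (a step that is already met when the one before it is completed fails the run):
1. the wing latch is turned open (past 1.2 rad) with the lid still down (under 0.02 rad) (value of joint latch above 1.2 rad and value of joint lid below 0.02 rad), for 0.1 s.
2. with the lid only ajar (0.015 to 0.15 rad) the safety catch is pushed over (past 9.5 mm) (value of joint catch above 0.0095 m and value of joint lid between 0.015 and 0.15 rad), for 0.1 s.
At the end, for the whole second after the job is handed in: the lid stands open past 1.1 rad (63 degrees) and at rest, and the wing latch is still turned open, past 1.2 rad (value of joint lid above 1.1 rad and velocity of joint lid between -0.02 and 0.02 rad/s and value of joint latch above 1.2 rad); the robot touches nothing.
It fails at once if the hidden hook is wrenched: more than 20 N on it, upwards or sideways (contact force between hook and anything else above 20 N).
It fails at once if a bystander is pushed out of place, by more than 25 mm (distance of any of impeller, screwdriver, end_cap, clip_box, filter, grille from where it was at the start of the episode above 0.025 m).
It also fails if it takes over 69 s, if anything falls off the work surface, if the arm or the gripper's body presses on something with over 40 N, if the wrist force passes 120 N, or if a joint passes its speed limit or range.

## Robot

A 6-joint arm with a two-finger parallel gripper is mounted at the origin on the work surface. World frame = base frame: x ahead of the robot, y to its left, z up, the work surface at z = 0. Lengths are in mm, angles in rad, forces in N, time in s.
With the tool pointing down it reaches from about 275 to 750 mm from the base axis. Payload 10.2 kg.
Tool frame: the origin (TCP) lies at the very end of the fingers, on their centre line; the grasp point (between the pads) lies 19 mm behind it (ctrl.pinch_z is the distance from the TCP to the grasp point, in mm); y points along the fingers, z is the direction in which the jaws open and shut, and the axes are right-handed (so a half turn about y gives the same grasp; the last joint's range is limited). The gripper opens to 85 mm and grips with 20 to 120 N. Pads are 22 mm wide; open, the fingers measure 114 mm over their backs; the gripper's body (76 mm by 85 mm) begins 54 mm behind the grasp point. The pads swing forward as they close: fully open they stand 13 mm farther back than shut.
Start: joints at [-1.563, 0.313, 1.498, -0, 1.331, -0.223], TCP at [120.083, -511.088, 231.294] pointing down, gripper open.
Joint ranges: [-2.94, 2.94], [-0.97, 2.17], [0.19, 2.56], [-1.23, 4.37], [0.02, 3.11], [-2.88, 2.88]. Speed limits (rad/s): [2.39, 2.39, 3.01, 3.14, 3.14, 3.14].

## Interface

Orientations are given as a unit quaternion [w, x, y, z].
In Python, from rig import sense, eyes, ctrl gives the robot as it stands. The module is installed in compiled form; this text tells all that it offers.
- The arm moves only by the shell command python3 -m handwheel 'ROWS' [FORCE]. ROWS is JSON, a list of rows, each an object of numbers: "grip": the finger opening in mm, from 0 to 85.4; "tx", "ty", "tz": the shift along the tool's x, y, z in mm; "wx", "wy", "wz": the turn, a rotation vector about the tool's x, y, z in rad. In form: [{"grip": .., "tx": .., "ty": .., "tz": .., "wx": .., "wy": .., "wz": ..}, ...]. A call has 1 to 10 rows; each row shifts and turns the commanded pose from where the row before left it, along the tool's axes as they then stand; what a row does not reach is not made up. A row lasts 1/12 s, in which the tool goes at most 41.7 mm and 7.16 degrees, less where a joint would pass 70% of its speed; a pose out of reach is approached as far as the arm can. A call is refused whole if a number of a shift passes 41.7 or a number of a turn 0.125, either way. A call with a gripper value outside its range is refused whole. The fingers move at their own pace and stop on an object; FORCE is the grip in N (left out, the last holds). Time passes only in rows, so rows that do not move let the fingers close. It gives the time, the measured TCP pose, the force and the opening at its end, in the units of the state.
- sense(): the state, without advancing time (a new reading comes with each control period).
- eyes.capture(name): name is "scene" or "top" or "wrist"; returns a dict with "pixels" (480x640x3 uint8, red, green, blue), "mtx" (3x3 intrinsics, pixels), "R" (3x3) and "t" (3): a world point X has camera coordinates R X + t. Camera axes: x right, y down, z forward; pixel columns grow to the right and rows downward; lengths in mm; the calibration is good to about 2 mm. A picture is of the moment at which its call begins. There is no depth.
- ctrl.finish_job(): hands the job in, once; it reports no verdict.
The state is a dict: "time_s": time; "joints": joint angles; "dq": joint speeds; "tau": joint torques, N m; "eef_pos": TCP position; "ee_rot": TCP orientation; "force": force on the tool from outside, world axes, zero at the start; "wrist_torque": the same for the moment, N m; "grip_width": opening from 0.0 (shut) to 1.0 (fully open).
Only numpy, scipy, OpenCV 4.12 (cv2) and the standard library are available. Lean on these libraries where they do the work, as an engineer would, in place of code of your own. Each camera call takes 0.05 s, during which the arm holds its last target.

## Working session

There is one attempt and no reset: what is moved stays moved. The work goes in short steps, Python scripts to look and compute and a shell command to move; the robot and the scene stay as the last step left them, time stands still between calls to the robot, and variables do not carry over. Pictures are saved under pics/ and viewed, and the job is handed in when it is done.

```bash
ls; mkdir -p pics; python3 - <<'E'
from rig import sense, eyes, ctrl
import cv2
print(sense(), ctrl.pinch_z)
for n in ("scene","top"):
    c=eyes.capture(n); cv2.imwrite(f"pics/{n}0.png",c["pixels"][:,:,::-1]); print(n,c["mtx"].round(1).tolist(),c["R"].round(3).tolist(),c["t"].round(1).tolist())
E
```

```text
pics
{'time_s': 0.0, 'joints': array([-1.56339807e+00,  3.13429842e-01,  1.49849157e+00,  9.90757795e-06,
        1.33099319e+00, -2.23394100e-01]), 'dq': array([ 5.08456425e-05,  1.59667872e-03,  1.84678056e-03, -8.14719511e-04,
       -1.43980133e-03, -5.71561775e-04]), 'tau': array([ 5.98526221e-04, -4.12265182e+01, -2.59742814e+01, -1.76987924e-04,
        4.05050538e-03,  1.50976166e-05]), 'eef_pos': array([ 120.08472844, -510.79840054,  230.72488192]), 'ee_rot': array([ 0.08146936, -0.08136184,  0.70286822, -0.70193964]), 'force': array([-0.47346313, -0.62841492, -0.10147869]), 'wrist_torque': array([0.00818571, 0.02171927, 0.00676247]), 'grip_width': 1.0031011398133503} 18.700000000000003
scene [[480.5, 0.0, 313.9], [0.0, 480.5, 244.0], [0.0, 0.0, 1.0]] [[-0.858, 0.514, -0.018], [0.296, 0.464, -0.835], [-0.421, -0.722, -0.55]] [511.4, -80.6, 1535.7]
top [[491.3, 0.0, 324.7], [0.0, 491.3, 235.2], [0.0, 0.0, 1.0]] [[0.028, -1.0, -0.005], [-0.986, -0.027, -0.164], [0.163, 0.009, -0.987]] [-7.4, 598.4, 1326.4]
```

View pics/top0.png

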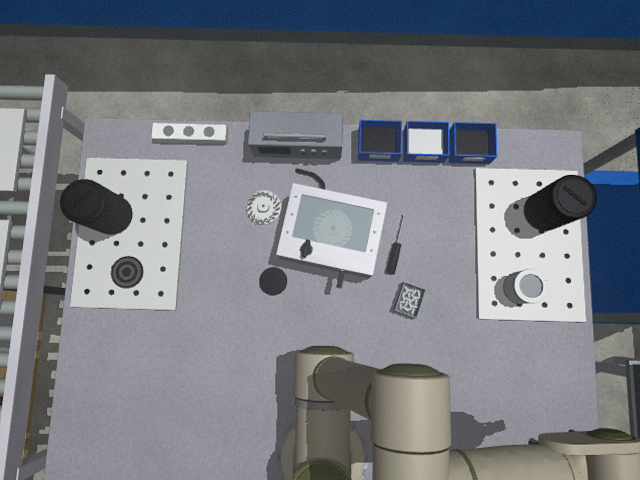

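View pics/scene0.png

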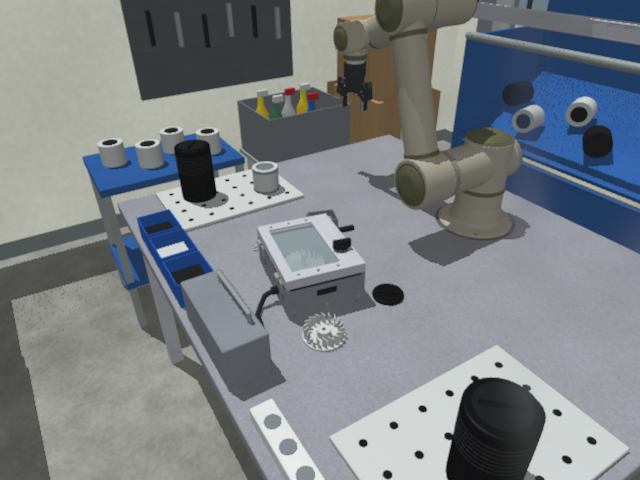

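The box is in the middle of the top view, around (332,230). The lid corners are near (293,184), (387,199), (374,274) and (277,258), with the wing at (306,248) and the tab at (340,280). I'll zoom in.

```bash
cat > h.py <<'E'
import numpy as np, cv2
from rig import sense, eyes, ctrl
from scipy.spatial.transform import Rotation as Ro
def ray(c,u,v,z):
    K,R,t=map(np.asarray,(c["mtx"],c["R"],c["t"])); C=-R.T@t
    d=R.T@np.linalg.inv(K)@np.array([u,v,1.]); return C+d*(z-C[2])/d[2]
def proj(c,X):
    K,R,t=map(np.asarray,(c["mtx"],c["R"],c["t"])); p=K@(R@np.asarray(X,float)+t); return p[:2]/p[2]
def crop(c,u,v,w,h,s,name):
    im=c["pixels"][v:v+h,u:u+w,::-1]; cv2.imwrite(name,cv2.resize(im,None,fx=s,fy=s,interpolation=cv2.INTER_CUBIC))
def tool():
    s=sense(); q=s["ee_rot"]; return s, s["eef_pos"], Ro.from_quat([q[1],q[2],q[3],q[0]]).as_matrix()
E
python3 - <<'E'
from h import *
c=eyes.capture("top"); crop(c,235,165,170,130,4.6,"pics/topz.png")
s=eyes.capture("scene"); crop(s,240,200,150,120,5,"pics/scz.png")
g=c["pixels"].min(2)
m=((g>195)*255).astype(np.uint8); m[:, :270]=0;m[:,395:]=0;m[:175]=0;m[290:]=0
k,_=cv2.findContours(m,cv2.RETR_EXTERNAL,cv2.CHAIN_APPROX_NONE); k=max(k,key=cv2.contourArea)
print(cv2.contourArea(k), cv2.approxPolyDP(k,6,True)[:,0].tolist())
P=np.array([ray(c,u,v,116)[:2] for u,v in cv2.convexHull(k)[:,0]],np.float32)
print(cv2.minAreaRect(P), cv2.boxPoints(cv2.minAreaRect(P)))
s,p,T=tool(); print(T.round(3))
E
```

```text
3317.0 [[293, 183], [277, 254], [300, 259], [304, 240], [291, 233], [306, 193], [374, 213], [364, 253], [311, 241], [303, 259], [372, 274], [386, 203]]
((607.414794921875, -9.398483276367188), (258.9830627441406, 199.2628936767578), 79.46661376953125) [[ 485.79013  -118.49443 ]
 [ 681.6952   -154.92137 ]
 [ 729.0394     99.697464]
 [ 533.1344    136.1244  ]]
[[-0.973  0.     0.229]
 [-0.229  0.001 -0.973]
 [-0.    -1.    -0.001]]
```

View pics/topz.png

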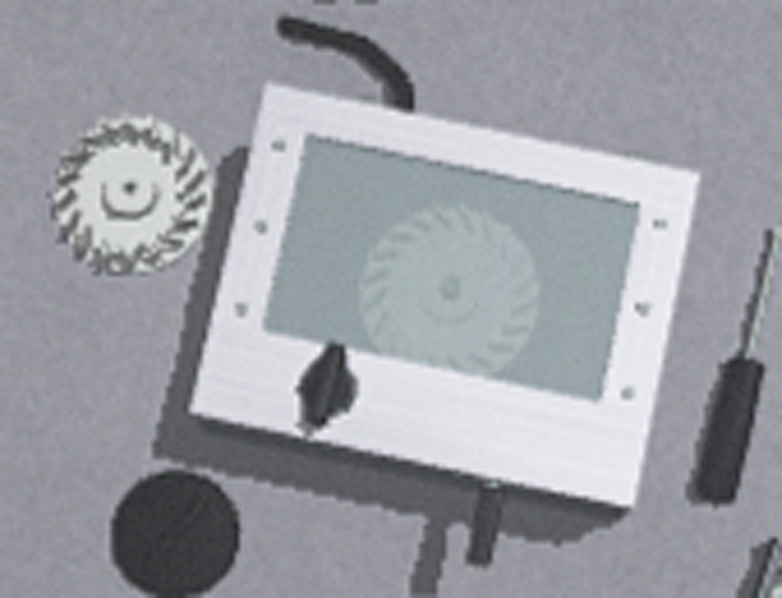

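View pics/scz.png

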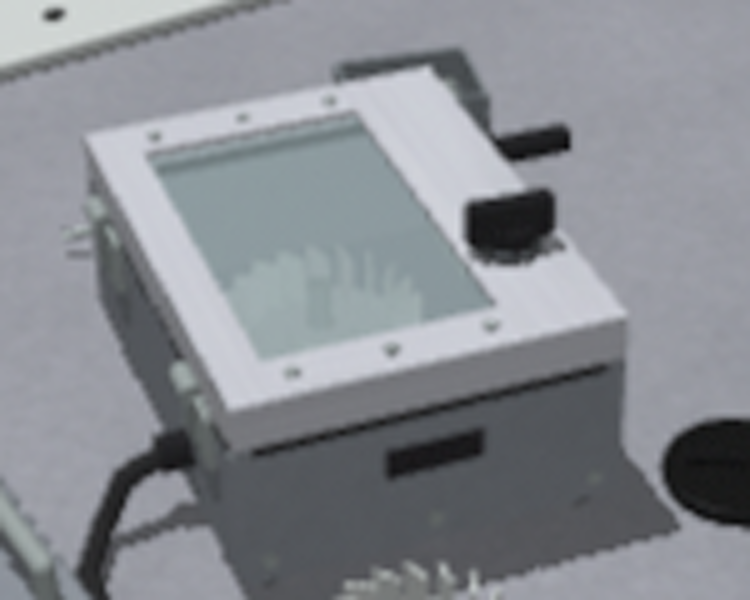

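The lid rectangle measures 259 x 199 mm against a nominal 260 x 200. That puts the box centre at (607.4, -9.4) with a yaw of -10.53°. Next I'll check the predicted wing and tab points in both views.

```bash
cat >> h.py <<'E'
BC=np.array([607.4,-9.4,0.]); YAW=np.deg2rad(-10.53)
BR=Ro.from_euler('z',YAW).as_matrix()
def box(x,y,z): return BC+BR@np.array([x,y,z],float)
def pt(x,y,z,th=0):  # lid-frame point rel. hinge
    c,s=np.cos(th),np.sin(th); return box(100+x*c+z*s,y,90-x*s+z*c)
E
python3 - <<'E'
from h import *
print(pt(-170,55,45),pt(-234,-50,13))
for n in("top","scene"):
    c=eyes.capture(n); im=c["pixels"][:,:,::-1].copy(); im=cv2.resize(im,None,fx=4,fy=4,interpolation=cv2.INTER_CUBIC)
    for X,col in [(pt(-170,55,55),(0,0,255)),(pt(-170,55,31),(0,255,255)),(pt(-193,55,55),(255,0,0)),(pt(-147,55,55),(255,0,0)),(pt(-234,-50,19),(0,255,0)),(pt(-250,-50,19),(0,255,255)),(pt(-200,-130,26),(255,0,255)),(pt(0,130,26),(255,0,255)),(pt(-200,130,26),(255,0,255))]:
        u=proj(c,X)*4+1.5; cv2.circle(im,(int(round(u[0])),int(round(u[1]))),3,col,-1)
    u0,v0=(1040,700) if n=="top" else (980,820)
    cv2.imwrite(f"pics/ov_{n}.png",im[v0:v0+560,u0:u0+640])
E
```

```text
[548.63011342  57.46628771 135.        ] [466.51912992 -34.0694233  103.        ]
```

View pics/ov_top.png

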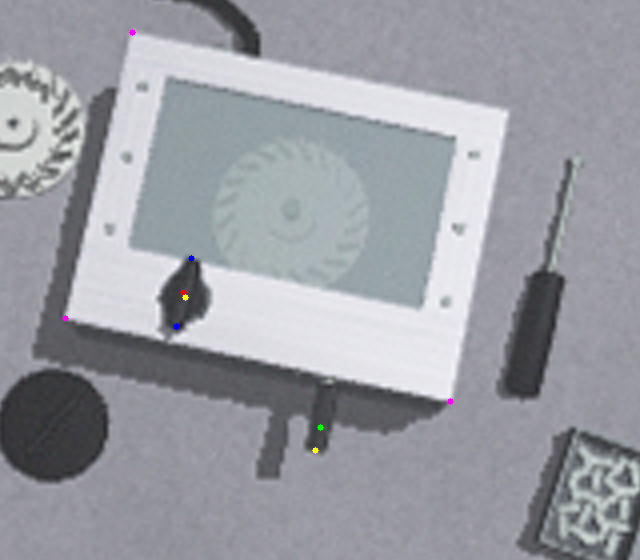

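View pics/ov_scene.png

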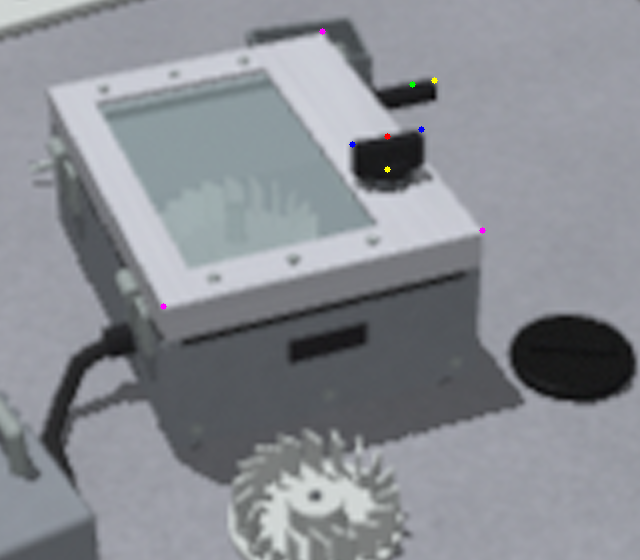

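The overlays agree within a pixel or two. Moving to above the wing.

```bash
R='{"grip":85,"tx":-27.3,"tz":-22.7}'; python3 -m handwheel '[{"grip":60,"tx":-27.3,"tz":-22.7},{"grip":60,"tx":-27.3,"tz":-22.7},{"grip":60,"tx":-27.3,"tz":-22.7},{"grip":60,"tx":-27.3,"tz":-22.7},{"grip":60,"tx":-27.3,"tz":-22.7},{"grip":60,"tx":-27.3,"tz":-22.7},{"grip":60,"tx":-27.3,"tz":-22.7},{"grip":60,"tx":-27.3,"tz":-22.7},{"grip":60,"tx":-27.3,"tz":-22.7},{"grip":60,"tx":-27.3,"tz":-22.7}]' 40
python3 -m handwheel '[{"grip":60,"tx":-27.3,"tz":-22.7},{"grip":60,"tx":-27.3,"tz":-22.7},{"grip":60,"tx":-27.3,"tz":-22.7},{"grip":60,"tx":-27.3,"tz":-22.7},{"grip":60,"tx":-27.3,"tz":-22.7},{"grip":60,"tx":-27.3,"tz":-22.7},{"grip":60,"tx":-27.3,"tz":-22.7},{"grip":60,"tx":-27.3,"tz":-22.7},{"grip":60,"tx":-27.3,"tz":-22.7},{"grip":60,"tx":-27.3,"tz":-22.7}]'
python3 -m handwheel '[{"grip":60,"wy":-0.125},{"grip":60,"wy":-0.125},{"grip":60,"wy":-0.125},{"grip":60,"wy":-0.125},{"grip":60,"wy":-0.125},{"grip":60,"wy":-0.125},{"grip":60,"wy":-0.125},{"grip":60,"wy":-0.125},{"grip":60,"wy":-0.125},{"grip":60,"wy":-0.125}]'
python3 -m handwheel '[{"grip":60,"wy":-0.125},{"grip":60,"wy":-0.125},{"grip":60,"wy":-0.125},{"grip":60,"wy":-0.125},{"grip":60,"wy":-0.125},{"grip":60,"wy":-0.125},{"grip":60,"wy":-0.125},{"grip":60,"wy":-0.125},{"grip":60,"wy":-0.125},{"grip":60,"wy":-0.125}]'
cat > st.py <<'E'
from h import *
def st(target=None):
    s,p,T=tool(); print("t%.2f"%s["time_s"],"tcp",p.round(1),"q",s["joints"].round(2),"F",s["force"].round(1),"M",s["wrist_torque"].round(2),"g%.3f"%s["grip_width"])
    print("axes x",T[:,0].round(3),"y",T[:,1].round(3),"z",T[:,2].round(3),"zyaw %.3f"%np.arctan2(T[1,2],T[0,2]))
    if target is not None: print("tool delta",(T.T@(np.array(target)-p)).round(1))
if __name__=="__main__":
    import sys; a=[float(v) for v in sys.argv[1:]]; st(a if len(a)==3 else None)
E
python3 st.py 548.6 57.5 124
```

```text
t0.30 tcp [ 120.1 -511.   231.1] q [-1.56  0.31  1.5  -0.    1.33 -0.22] F [-0.4  0.5 -0.4] M [ 0.01  0.07 -0.03] g1.000
axes x [-0.973 -0.229 -0.   ] y [-0.  0. -1.] z [ 0.229 -0.973 -0.   ] zyaw -1.340
tool delta [-547.2  107.3 -455.3]invalid input
invalid input
invalid input
invalid input
```

```bash
python3 -m handwheel '[{"grip":60,"tx":-27.3,"ty":0,"tz":-22.7,"wx":0,"wy":0,"wz":0}]' 40
```

```text
time_s: 0.38
eef_pos: [139.4, -485.1, 230.7]
ee_rot: [-0.08, 0.08, -0.702, 0.703]
force: [1.1, -0.0, -0.6]
grip_width: 0.879
```

```bash
python3 -m handwheel '[{"grip":60,"tx":-27.3,"ty":0,"tz":-22.7,"wx":0,"wy":0,"wz":0},{"grip":60,"tx":-27.3,"ty":0,"tz":-22.7,"wx":0,"wy":0,"wz":0},{"grip":60,"tx":-27.3,"ty":0,"tz":-22.7,"wx":0,"wy":0,"wz":0},{"grip":60,"tx":-27.3,"ty":0,"tz":-22.7,"wx":0,"wy":0,"wz":0},{"grip":60,"tx":-27.3,"ty":0,"tz":-22.7,"wx":0,"wy":0,"wz":0},{"grip":60,"tx":-27.3,"ty":0,"tz":-22.7,"wx":0,"wy":0,"wz":0},{"grip":60,"tx":-27.3,"ty":0,"tz":-22.7,"wx":0,"wy":0,"wz":0},{"grip":60,"tx":-27.3,"ty":0,"tz":-22.7,"wx":0,"wy":0,"wz":0},{"grip":60,"tx":-27.3,"ty":0,"tz":-22.7,"wx":0,"wy":0,"wz":0},{"grip":60,"tx":-27.3,"ty":0,"tz":-22.7,"wx":0,"wy":0,"wz":0}]' &&
python3 -m handwheel '[{"grip":60,"tx":-27.3,"ty":0,"tz":-22.7,"wx":0,"wy":0,"wz":0},{"grip":60,"tx":-27.3,"ty":0,"tz":-22.7,"wx":0,"wy":0,"wz":0},{"grip":60,"tx":-27.3,"ty":0,"tz":-22.7,"wx":0,"wy":0,"wz":0},{"grip":60,"tx":-27.3,"ty":0,"tz":-22.7,"wx":0,"wy":0,"wz":0},{"grip":60,"tx":-27.3,"ty":0,"tz":-22.7,"wx":0,"wy":0,"wz":0},{"grip":60,"tx":-27.3,"ty":0,"tz":-22.7,"wx":0,"wy":0,"wz":0},{"grip":60,"tx":-27.3,"ty":0,"tz":-22.7,"wx":0,"wy":0,"wz":0},{"grip":60,"tx":-27.3,"ty":0,"tz":-22.7,"wx":0,"wy":0,"wz":0},{"grip":60,"tx":-27.3,"ty":0,"tz":-22.7,"wx":0,"wy":0,"wz":0}]' &&
python3 -m handwheel '[{"grip":60,"tx":0,"ty":0,"tz":0,"wx":0,"wy":-0.125,"wz":0},{"grip":60,"tx":0,"ty":0,"tz":0,"wx":0,"wy":-0.125,"wz":0},{"grip":60,"tx":0,"ty":0,"tz":0,"wx":0,"wy":-0.125,"wz":0},{"grip":60,"tx":0,"ty":0,"tz":0,"wx":0,"wy":-0.125,"wz":0},{"grip":60,"tx":0,"ty":0,"tz":0,"wx":0,"wy":-0.125,"wz":0},{"grip":60,"tx":0,"ty":0,"tz":0,"wx":0,"wy":-0.125,"wz":0},{"grip":60,"tx":0,"ty":0,"tz":0,"wx":0,"wy":-0.125,"wz":0},{"grip":60,"tx":0,"ty":0,"tz":0,"wx":0,"wy":-0.125,"wz":0},{"grip":60,"tx":0,"ty":0,"tz":0,"wx":0,"wy":-0.125,"wz":0},{"grip":60,"tx":0,"ty":0,"tz":0,"wx":0,"wy":-0.125,"wz":0}]'
python3 st.py 548.6 57.5 124
```

```text
time_s: 1.22
eef_pos: [356.0, -197.7, 231.5]
ee_rot: [-0.081, 0.081, -0.702, 0.703]
force: [0.3, -1.7, -0.1]
grip_width: 0.704
time_s: 1.97
eef_pos: [548.5, 57.5, 231.2]
ee_rot: [-0.082, 0.082, -0.702, 0.702]
force: [1.0, -0.1, -1.6]
grip_width: 0.702
time_s: 2.8
eef_pos: [547.7, 55.8, 231.2]
ee_rot: [0.479, -0.479, 0.521, -0.52]
force: [0.7, 0.5, 1.5]
grip_width: 0.702
t2.80 tcp [547.7  55.8 231.2] q [-0.11  0.37  1.42  0.    1.35 -0.03] F [0.7 0.5 1.5] M [-0.05 -0.    0.04] g0.702
axes x [-0.084 -0.996 -0.   ] y [-0.  0. -1.] z [ 0.996 -0.084 -0.   ] zyaw -0.084
tool delta [ -1.8 107.2   0.8]
```

```bash

python3 -m handwheel '[{"grip":50,"tx":0,"ty":0,"tz":0,"wx":0,"wy":-0.125,"wz":0},{"grip":50,"tx":0,"ty":0,"tz":0,"wx":0,"wy":-0.125,"wz":0},{"grip":50,"tx":0,"ty":0,"tz":0,"wx":0,"wy":-0.125,"wz":0},{"grip":50,"tx":0,"ty":0,"tz":0,"wx":0,"wy":-0.125,"wz":0},{"grip":50,"tx":0,"ty":0,"tz":0,"wx":0,"wy":-0.125,"wz":0},{"grip":50,"tx":0,"ty":0,"tz":0,"wx":0,"wy":-0.125,"wz":0},{"grip":50,"tx":0,"ty":0,"tz":0,"wx":0,"wy":-0.125,"wz":0},{"grip":50,"tx":0,"ty":0,"tz":0,"wx":0,"wy":-0.125,"wz":0},{"grip":50,"tx":0,"ty":0,"tz":0,"wx":0,"wy":-0.125,"wz":0},{"grip":50,"tx":0,"ty":0,"tz":0,"wx":0,"wy":-0.125,"wz":0}]' &&
python3 -m handwheel '[{"grip":45,"tx":0,"ty":20,"tz":0,"wx":0,"wy":-0.125,"wz":0},{"grip":45,"tx":0,"ty":20,"tz":0,"wx":0,"wy":0,"wz":0},{"grip":45,"tx":0,"ty":20,"tz":0,"wx":0,"wy":0,"wz":0},{"grip":45,"tx":0,"ty":0,"tz":0,"wx":0,"wy":0,"wz":0},{"grip":45,"tx":0,"ty":0,"tz":0,"wx":0,"wy":0,"wz":0}]'
python3 st.py 548.6 57.5 124
python3 - <<'E'
from h import *
c=eyes.capture("wrist"); crop(c,0,0,640,480,1.2,"pics/w1.png")
E
```

```text
time_s: 3.63
eef_pos: [547.7, 55.8, 231.2]
ee_rot: [0.693, -0.693, 0.142, -0.142]
force: [-0.5, -0.1, 0.5]
grip_width: 0.587
time_s: 4.05
eef_pos: [547.5, 55.8, 171.1]
ee_rot: [-0.7, 0.7, -0.101, 0.1]
force: [-0.3, -0.4, 0.5]
grip_width: 0.526
t4.05 tcp [547.5  55.8 171.1] q [-0.11  0.42  1.51  0.    1.22 -1.4 ] F [-0.3 -0.4  0.5] M [-0.01  0.05 -0.01] g0.526
axes x [ 0.959 -0.282 -0.001] y [-0.001  0.    -1.   ] z [ 0.282  0.959 -0.   ] zyaw 1.285
tool delta [ 0.6 47.1  2. ]
```

View pics/w1.png

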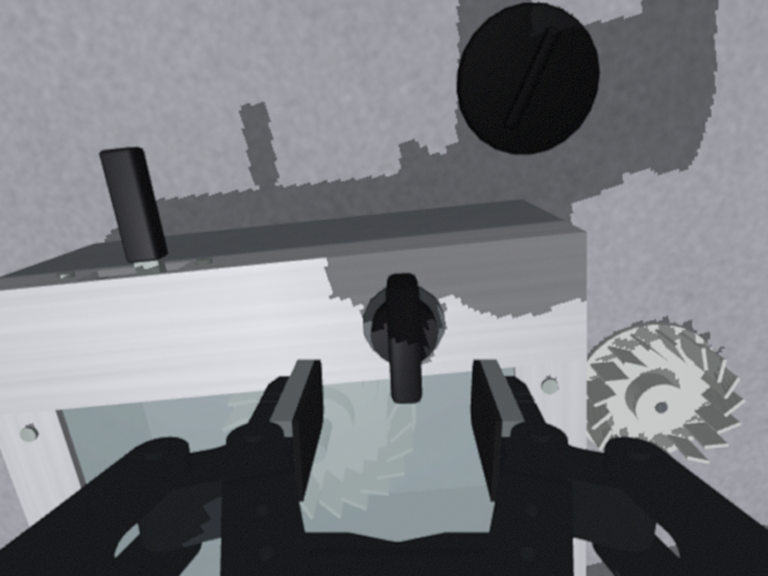

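The wrist view shows the wing at (403,335), parallel to the pads and a little right of centre. That matches the computed 2 mm offset. Going down and gripping.

```bash

python3 -m handwheel '[{"grip":45,"tx":0.6,"ty":16,"tz":2,"wx":0,"wy":0,"wz":0},{"grip":45,"tx":0,"ty":16,"tz":0,"wx":0,"wy":0,"wz":0},{"grip":45,"tx":0,"ty":14.5,"tz":0,"wx":0,"wy":0,"wz":0},{"grip":8,"tx":0,"ty":0,"tz":0,"wx":0,"wy":0,"wz":0},{"grip":8,"tx":0,"ty":0,"tz":0,"wx":0,"wy":0,"wz":0},{"grip":8,"tx":0,"ty":0,"tz":0,"wx":0,"wy":0,"wz":0},{"grip":8,"tx":0,"ty":0,"tz":0,"wx":0,"wy":0,"wz":0},{"grip":8,"tx":0,"ty":0,"tz":0,"wx":0,"wy":0,"wz":0}]' 40
python3 st.py 548.6 57.5 124
```

```text
time_s: 4.77
eef_pos: [549.9, 57.8, 126.6]
ee_rot: [0.7, -0.7, 0.099, -0.102]
force: [0.3, 3.4, 6.5]
grip_width: 0.125
t4.77 tcp [549.9  57.8 126.6] q [-0.11  0.47  1.55  0.    1.11 -1.39] F [0.3 3.4 6.5] M [ 0.58 -0.18  0.04] g0.125
axes x [ 0.959 -0.282  0.003] y [ 0.004  0.    -1.   ] z [0.282 0.959 0.001] zyaw 1.285
tool delta [-1.2  2.6 -0.7]
```

```bash

python3 -m handwheel '[{"grip":8,"tx":0,"ty":0,"tz":0,"wx":0,"wy":0.1,"wz":0},{"grip":8,"tx":0,"ty":0,"tz":0,"wx":0,"wy":0.1,"wz":0},{"grip":8,"tx":0,"ty":0,"tz":0,"wx":0,"wy":0.1,"wz":0},{"grip":8,"tx":0,"ty":0,"tz":0,"wx":0,"wy":0.1,"wz":0},{"grip":8,"tx":0,"ty":0,"tz":0,"wx":0,"wy":0.1,"wz":0},{"grip":8,"tx":0,"ty":0,"tz":0,"wx":0,"wy":0.1,"wz":0},{"grip":8,"tx":0,"ty":0,"tz":0,"wx":0,"wy":0.1,"wz":0},{"grip":8,"tx":0,"ty":0,"tz":0,"wx":0,"wy":0.1,"wz":0},{"grip":8,"tx":0,"ty":0,"tz":0,"wx":0,"wy":0.1,"wz":0},{"grip":8,"tx":0,"ty":0,"tz":0,"wx":0,"wy":0.1,"wz":0}]' 
python3 st.py
python3 -m handwheel '[{"grip":8,"tx":0,"ty":0,"tz":0,"wx":0,"wy":0.1,"wz":0},{"grip":8,"tx":0,"ty":0,"tz":0,"wx":0,"wy":0.1,"wz":0},{"grip":8,"tx":0,"ty":0,"tz":0,"wx":0,"wy":0.07,"wz":0},{"grip":8,"tx":0,"ty":0,"tz":0,"wx":0,"wy":0,"wz":0}]' 
python3 st.py
```

```text
time_s: 5.6
eef_pos: [548.9, 56.9, 126.5]
ee_rot: [-0.565, 0.565, -0.425, 0.426]
force: [-5.5, -2.2, 10.6]
grip_width: 0.131
t5.60 tcp [548.9  56.9 126.5] q [-0.11  0.47  1.55 -0.    1.11 -0.39] F [-5.5 -2.2 10.6] M [-0.38  1.    0.07] g0.131
axes x [ 0.277 -0.961  0.002] y [ 0.001 -0.002 -1.   ] z [0.961 0.277 0.   ] zyaw 0.280
time_s: 5.93
eef_pos: [548.6, 56.9, 126.5]
ee_rot: [-0.502, 0.503, -0.497, 0.497]
force: [-6.9, -1.6, 10.4]
grip_width: 0.133
t5.93 tcp [548.6  56.9 126.5] q [-0.11  0.47  1.56 -0.    1.11 -0.12] F [-6.9 -1.6 10.4] M [-0.39  1.26 -0.07] g0.133
axes x [ 0.011 -1.     0.002] y [-0.    -0.002 -1.   ] z [ 1.     0.011 -0.   ] zyaw 0.011
```

```bash

python3 -m handwheel '[{"grip":8,"tx":0,"ty":0,"tz":0,"wx":0,"wy":0.04,"wz":0},{"grip":8,"tx":0,"ty":0,"tz":0,"wx":0,"wy":0.03,"wz":0},{"grip":8,"tx":0,"ty":0,"tz":0,"wx":0,"wy":0.02,"wz":0},{"grip":8,"tx":0,"ty":0,"tz":0,"wx":0,"wy":0,"wz":0},{"grip":8,"tx":0,"ty":0,"tz":0,"wx":0,"wy":0,"wz":0}]' 
python3 st.py
python3 -m handwheel '[{"grip":8,"tx":0,"ty":0,"tz":0,"wx":0,"wy":0,"wz":0},{"grip":50,"tx":0,"ty":0,"tz":0,"wx":0,"wy":0,"wz":0},{"grip":50,"tx":0,"ty":0,"tz":0,"wx":0,"wy":0,"wz":0},{"grip":50,"tx":0,"ty":0,"tz":0,"wx":0,"wy":0,"wz":0},{"grip":50,"tx":0,"ty":0,"tz":0,"wx":0,"wy":0,"wz":0},{"grip":50,"tx":0,"ty":-20,"tz":0,"wx":0,"wy":0,"wz":0},{"grip":50,"tx":0,"ty":-30,"tz":0,"wx":0,"wy":0,"wz":0},{"grip":50,"tx":0,"ty":-30,"tz":0,"wx":0,"wy":0,"wz":0},{"grip":50,"tx":0,"ty":0,"tz":0,"wx":0,"wy":0,"wz":0}]'
python3 - <<'E'
from h import *
c=eyes.capture("wrist"); crop(c,0,0,640,480,1.2,"pics/w2.png")
E
python3 st.py
```

```text
time_s: 6.35
eef_pos: [548.5, 56.9, 126.5]
ee_rot: [-0.48, 0.482, -0.518, 0.519]
force: [-6.8, -3.5, 11.4]
grip_width: 0.132
t6.35 tcp [548.5  56.9 126.5] q [-0.11  0.47  1.56 -0.    1.11 -0.03] F [-6.8 -3.5 11.4] M [-0.36  1.43  0.11] g0.132
axes x [-0.075 -0.997  0.002] y [-0.001 -0.002 -1.   ] z [ 0.997 -0.075 -0.001] zyaw -0.075
time_s: 7.1
eef_pos: [551.0, 57.4, 210.5]
ee_rot: [-0.483, 0.479, -0.516, 0.521]
force: [0.0, 0.7, 0.9]
grip_width: 0.584
t7.15 tcp [550.1  57.4 207.5] q [-0.11  0.39  1.45 -0.    1.29 -0.03] F [-0.9 -0.2 -0.1] M [-0.    0.01 -0.  ] g0.583
axes x [-0.075 -0.997  0.   ] y [ 0.006 -0.001 -1.   ] z [ 0.997 -0.075  0.006] zyaw -0.075
```

View pics/w2.png

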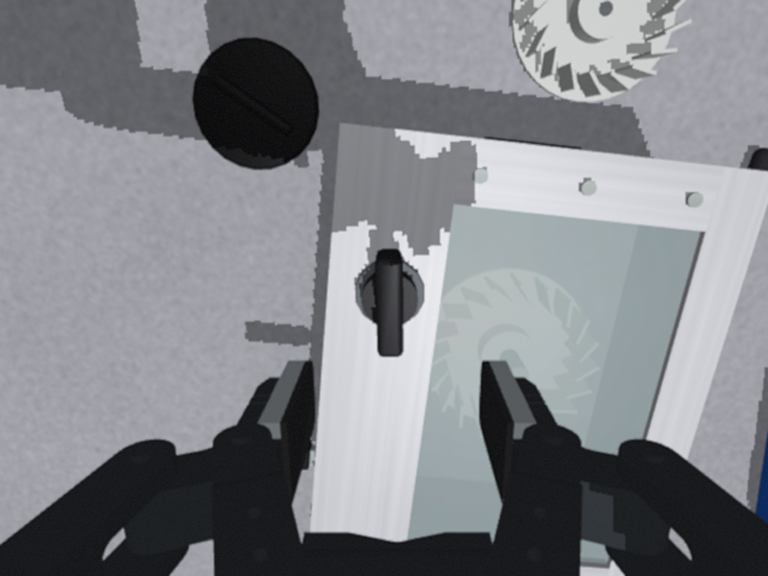

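The wing is at its stop: tool yaw gives a latch angle of about 1.46, and the picture shows the wing at (390,303) parallel to the lid front edge. Next I'll move to in front of the tab, with the jaws along the box y.

```bash

python3 -m handwheel '[{"grip":45,"tx":23.7,"ty":0,"tz":-25.3,"wx":0,"wy":0,"wz":0},{"grip":45,"tx":23.7,"ty":0,"tz":-25.3,"wx":0,"wy":0,"wz":0},{"grip":45,"tx":23.7,"ty":0,"tz":-25.3,"wx":0,"wy":0,"wz":0},{"grip":45,"tx":23.7,"ty":0,"tz":-25.3,"wx":0,"wy":0,"wz":0},{"grip":45,"tx":0,"ty":0,"tz":0,"wx":0,"wy":-0.122,"wz":0},{"grip":45,"tx":0,"ty":0,"tz":0,"wx":0,"wy":-0.122,"wz":0},{"grip":45,"tx":0,"ty":0,"tz":0,"wx":0,"wy":-0.122,"wz":0},{"grip":45,"tx":0,"ty":0,"tz":0,"wx":0,"wy":-0.122,"wz":0},{"grip":45,"tx":0,"ty":0,"tz":0,"wx":0,"wy":-0.122,"wz":0},{"grip":45,"tx":0,"ty":0,"tz":0,"wx":0,"wy":-0.122,"wz":0}]' 
python3 -m handwheel '[{"grip":45,"tx":0,"ty":0,"tz":0,"wx":0,"wy":-0.122,"wz":0},{"grip":45,"tx":0,"ty":0,"tz":0,"wx":0,"wy":-0.122,"wz":0},{"grip":45,"tx":0,"ty":0,"tz":0,"wx":0,"wy":-0.122,"wz":0},{"grip":45,"tx":0,"ty":0,"tz":0,"wx":0,"wy":-0.122,"wz":0},{"grip":45,"tx":0,"ty":0,"tz":0,"wx":0,"wy":-0.122,"wz":0},{"grip":45,"tx":0,"ty":0,"tz":0,"wx":0,"wy":-0.122,"wz":0},{"grip":45,"tx":0,"ty":0,"tz":0,"wx":0,"wy":0,"wz":-0.1},{"grip":45,"tx":0,"ty":0,"tz":0,"wx":0,"wy":0,"wz":-0.1},{"grip":45,"tx":0,"ty":0,"tz":0,"wx":0,"wy":0,"wz":-0.1},{"grip":45,"tx":0,"ty":0,"tz":0,"wx":0,"wy":0,"wz":-0.1}]' 
python3 -m handwheel '[{"grip":45,"tx":0,"ty":0,"tz":0,"wx":0,"wy":0,"wz":-0.1},{"grip":45,"tx":0,"ty":0,"tz":0,"wx":0,"wy":0,"wz":0}]'
cat > tb.py <<'E'
from st import *
def run(th=0,cat=0,back=0):
    s,p,T=tool(); G=pt(-234,-50-cat,13,th); yd=T[:,1]
    st(G+yd*(18.7-back)); 
    B=BR.T@T; print("tool y in box",B[:,1].round(3),"z in box",B[:,2].round(3))
    g=BR.T@(p-yd*18.7-BC)-[100,0,90]; F=BR.T@s["force"]
    print("grasp pt rel hinge (box)",g.round(2),"F box",F.round(2),"M box",(BR.T@s["wrist_torque"]).round(2))
if __name__=="__main__":
    import sys; run(*[float(v) for v in sys.argv[1:]])
E
python3 tb.py
```

```text
time_s: 7.98
eef_pos: [440.4, -29.3, 203.7]
ee_rot: [-0.635, 0.636, -0.311, 0.309]
force: [0.3, 0.4, -0.3]
grip_width: 0.527
time_s: 8.82
eef_pos: [440.5, -29.4, 204.1]
ee_rot: [-0.677, 0.703, 0.078, 0.204]
force: [0.6, -0.6, 0.2]
grip_width: 0.529
time_s: 8.98
eef_pos: [438.3, -28.5, 202.5]
ee_rot: [-0.667, 0.698, 0.111, 0.236]
force: [0.4, -0.2, -1.0]
grip_width: 0.524
t8.98 tcp [438.3 -28.5 202.5] q [-0.39 -0.1   2.13  0.17  0.63 -1.9 ] F [ 0.4 -0.2 -1. ] M [ 0.03  0.26 -0.  ] g0.524
axes x [ 0.864 -0.159  0.478] y [ 0.471 -0.086 -0.878] z [0.181 0.983 0.001] zyaw 1.389
tool delta [-22.3 119.9  -0.5]
tool y in box [ 0.478  0.001 -0.878] z in box [-0.002  1.     0.001]
grasp pt rel hinge (box) [-271.73  -49.69  128.93] F box [ 0.46 -0.11 -1.  ] M box [-0.02  0.26 -0.  ]
```

```bash

python3 -m handwheel '[{"grip":40,"tx":-11,"ty":20,"tz":-0.3,"wx":0,"wy":0,"wz":0},{"grip":40,"tx":-11.3,"ty":20,"tz":-0.3,"wx":0,"wy":0,"wz":0},{"grip":40,"tx":0,"ty":20,"tz":0,"wx":0,"wy":0,"wz":0},{"grip":40,"tx":0,"ty":10,"tz":0,"wx":0,"wy":0,"wz":0},{"grip":40,"tx":0,"ty":0,"tz":0,"wx":0,"wy":0,"wz":0},{"grip":40,"tx":0,"ty":0,"tz":0,"wx":0,"wy":0,"wz":0}]' 
python3 - <<'E'
from h import *
c=eyes.capture("wrist"); crop(c,0,0,640,480,1.2,"pics/w3.png")
E
python3 tb.py
```

```text
time_s: 9.48
eef_pos: [454.6, -32.5, 132.1]
ee_rot: [-0.667, 0.698, 0.111, 0.235]
force: [-0.4, 0.1, -0.0]
grip_width: 0.471
t9.53 tcp [454.7 -32.5 132.8] q [-0.39  0.07  2.19  0.25  0.41 -1.98] F [-0.2  0.2  0.1] M [ 0.1   0.21 -0.04] g0.472
axes x [ 0.864 -0.159  0.478] y [ 0.47  -0.086 -0.878] z [0.18  0.984 0.   ] zyaw 1.389
tool delta [-3.8 50.5  0.6]
tool y in box [ 0.478  0.001 -0.878] z in box [-0.002  1.     0.   ]
grasp pt rel hinge (box) [-254.81  -50.65   59.22] F box [-0.24  0.18  0.15] M box [ 0.06  0.23 -0.04]
```

View pics/w3.png

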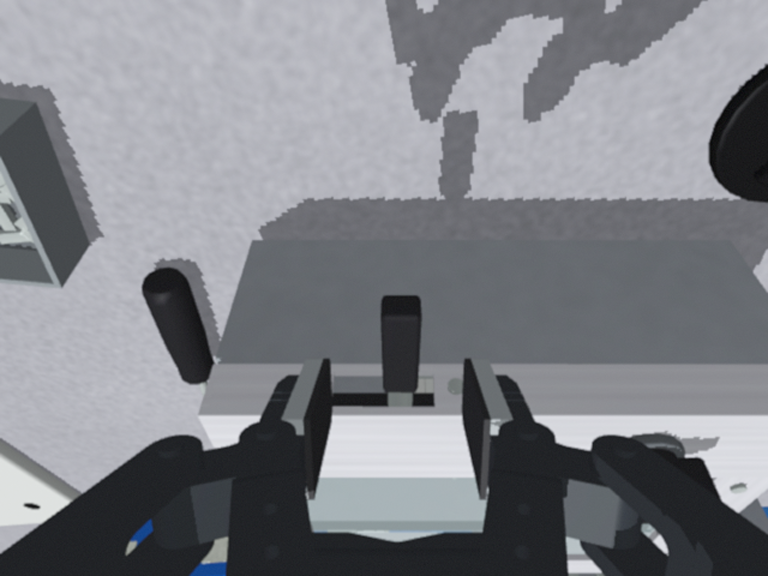

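The tab at (401,345) is centred between the pads at (397). Descending and gripping.

```bash

python3 -m handwheel '[{"grip":40,"tx":-2,"ty":8,"tz":0.6,"wx":0,"wy":0,"wz":0},{"grip":40,"tx":-1.8,"ty":8,"tz":0,"wx":0,"wy":0,"wz":0},{"grip":40,"tx":0,"ty":8,"tz":0,"wx":0,"wy":0,"wz":0},{"grip":40,"tx":0,"ty":8,"tz":0,"wx":0,"wy":0,"wz":0},{"grip":40,"tx":0,"ty":8,"tz":0,"wx":0,"wy":0,"wz":0},{"grip":40,"tx":0,"ty":8,"tz":0,"wx":0,"wy":0,"wz":0},{"grip":40,"tx":0,"ty":2,"tz":0,"wx":0,"wy":0,"wz":0},{"grip":40,"tx":0,"ty":0,"tz":0,"wx":0,"wy":0,"wz":0}]' 
python3 tb.py
```

```text
time_s: 10.2
eef_pos: [474.9, -35.6, 86.3]
ee_rot: [-0.667, 0.698, 0.112, 0.236]
force: [0.3, 0.5, 0.1]
grip_width: 0.468
t10.20 tcp [474.9 -35.6  86.3] q [-0.37  0.22  2.18  0.35  0.27 -2.08] F [0.3 0.5 0.1] M [0.08 0.25 0.01] g0.468
axes x [ 0.864 -0.159  0.478] y [ 0.47  -0.086 -0.878] z [0.181 0.984 0.   ] zyaw 1.389
tool delta [ 0.5 -0.1  0. ]
tool y in box [ 0.478  0.001 -0.878] z in box [-0.002  1.     0.   ]
grasp pt rel hinge (box) [-234.4   -50.02   12.68] F box [0.16 0.58 0.11] M box [0.03 0.26 0.01]
```

```bash

python3 -m handwheel '[{"grip":8,"tx":0,"ty":0,"tz":0,"wx":0,"wy":0,"wz":0},{"grip":8,"tx":0,"ty":0,"tz":0,"wx":0,"wy":0,"wz":0},{"grip":8,"tx":0,"ty":0,"tz":0,"wx":0,"wy":0,"wz":0},{"grip":8,"tx":0,"ty":0,"tz":0,"wx":0,"wy":0,"wz":0},{"grip":8,"tx":0,"ty":0,"tz":0,"wx":0,"wy":0,"wz":0},{"grip":8,"tx":0,"ty":0,"tz":0,"wx":0,"wy":0,"wz":0}]' 60
python3 tb.py
```

```text
time_s: 10.7
eef_pos: [474.9, -35.5, 87.3]
ee_rot: [-0.666, 0.698, 0.112, 0.236]
force: [-2.3, 3.7, 5.8]
grip_width: 0.145
t10.70 tcp [474.9 -35.5  87.3] q [-0.37  0.22  2.18  0.35  0.27 -2.08] F [-2.3  3.7  5.8] M [0.57 0.13 0.27] g0.145
axes x [ 0.863 -0.158  0.48 ] y [ 0.472 -0.087 -0.877] z [0.18  0.984 0.   ] zyaw 1.389
tool delta [ 0.1  0.8 -0.1]
tool y in box [ 0.48   0.001 -0.877] z in box [-0.002  1.     0.   ]
grasp pt rel hinge (box) [-234.44  -49.89   13.67] F box [-2.97  3.21  5.85] M box [0.53 0.23 0.27]
```

```bash

python3 -m handwheel '[{"grip":8,"tx":0.42,"ty":-0.8,"tz":0,"wx":0,"wy":0,"wz":0.004},{"grip":8,"tx":0.42,"ty":-0.8,"tz":0,"wx":0,"wy":0,"wz":0.004},{"grip":8,"tx":0.42,"ty":-0.8,"tz":0,"wx":0,"wy":0,"wz":0.004},{"grip":8,"tx":0.42,"ty":-0.8,"tz":0,"wx":0,"wy":0,"wz":0.004},{"grip":8,"tx":0,"ty":0,"tz":0,"wx":0,"wy":0,"wz":0}]'; python3 tb.py|tail -1
python3 -m handwheel '[{"grip":8,"tx":0.42,"ty":-0.8,"tz":0,"wx":0,"wy":0,"wz":0.004},{"grip":8,"tx":0.42,"ty":-0.8,"tz":0,"wx":0,"wy":0,"wz":0.004},{"grip":8,"tx":0.42,"ty":-0.8,"tz":0,"wx":0,"wy":0,"wz":0.004},{"grip":8,"tx":0.42,"ty":-0.8,"tz":0,"wx":0,"wy":0,"wz":0.004},{"grip":8,"tx":0,"ty":0,"tz":0,"wx":0,"wy":0,"wz":0}]'; python3 tb.py
```

```text
time_s: 11.12
eef_pos: [474.8, -35.6, 90.3]
ee_rot: [-0.668, 0.699, 0.106, 0.231]
force: [3.0, 3.2, -3.3]
grip_width: 0.146
grasp pt rel hinge (box) [-234.3  -50.    16.9] F box [ 2.38  3.67 -3.28] M box [0.44 0.21 0.24]
time_s: 11.53
eef_pos: [474.8, -35.6, 94.0]
ee_rot: [-0.67, 0.7, 0.101, 0.225]
force: [3.4, 2.0, -4.5]
grip_width: 0.149
t11.53 tcp [474.8 -35.6  94. ] q [-0.37  0.21  2.15  0.26  0.33 -1.98] F [ 3.4  2.  -4.5] M [0.49 0.16 0.22] g0.149
axes x [ 0.878 -0.161  0.45 ] y [ 0.443 -0.081 -0.893] z [0.181 0.984 0.   ] zyaw 1.389
tool delta [-3.5  6.9  0. ]
tool y in box [ 0.45   0.001 -0.893] z in box [-0.002  1.     0.   ]
grasp pt rel hinge (box) [-233.99  -50.03   20.73] F box [ 2.99  2.55 -4.51] M box [0.45 0.25 0.22]
```

```bash

for i in 1 ; do python3 -m handwheel '[{"grip":8,"tx":0.42,"ty":-0.8,"tz":0,"wx":0,"wy":0,"wz":0.004},{"grip":8,"tx":0.42,"ty":-0.8,"tz":0,"wx":0,"wy":0,"wz":0.004},{"grip":8,"tx":0,"ty":0,"tz":0,"wx":0,"wy":0,"wz":0}]' >/dev/null; python3 tb.py|tail -1;done
python3 -m handwheel '[{"grip":8,"tx":0.42,"ty":-0.8,"tz":0,"wx":0,"wy":0,"wz":0.004},{"grip":8,"tx":0,"ty":0,"tz":0,"wx":0,"wy":0,"wz":0}]' >/dev/null; python3 tb.py|tail -1
python3 -m handwheel '[{"grip":8,"tx":0.42,"ty":-0.8,"tz":0,"wx":0,"wy":0,"wz":0.004},{"grip":8,"tx":0,"ty":0,"tz":0,"wx":0,"wy":0,"wz":0}]' >/dev/null; python3 tb.py|tail -1
```

```text
grasp pt rel hinge (box) [-233.8   -50.06   22.68] F box [ 1.97  4.02 -3.48] M box [0.35 0.21 0.19]
grasp pt rel hinge (box) [-233.72  -50.05   23.63] F box [ 1.94  2.66 -4.93] M box [0.38 0.23 0.15]
grasp pt rel hinge (box) [-233.62  -50.06   24.6 ] F box [ 1.45  3.14 -6.24] M box [0.46 0.26 0.24]
```

```bash
cat > ck.py <<'E'
from h import *
import sys
s,p,T=tool(); F=BR.T@s["force"]; g=BR.T@(p-T[:,1]*18.7-BC)-[100,0,90]
print("t%.2f z %.2f Fz %.2f Fx %.2f Fy %.2f"%(s["time_s"],g[2],F[2],F[0],F[1])); sys.exit(F[2]<-8.5)
E
python3 -m handwheel '[{"grip":8,"tx":0.42,"ty":-0.8,"tz":0,"wx":0,"wy":0,"wz":0.004},{"grip":8,"tx":0,"ty":0,"tz":0,"wx":0,"wy":0,"wz":0}]' >/dev/null; python3 ck.py &&
python3 -m handwheel '[{"grip":8,"tx":0.42,"ty":-0.8,"tz":0,"wx":0,"wy":0,"wz":0.004},{"grip":8,"tx":0,"ty":0,"tz":0,"wx":0,"wy":0,"wz":0}]' >/dev/null && python3 ck.py && 
python3 -m handwheel '[{"grip":8,"tx":0.42,"ty":-0.8,"tz":0,"wx":0,"wy":0,"wz":0.004},{"grip":8,"tx":0,"ty":0,"tz":0,"wx":0,"wy":0,"wz":0}]' >/dev/null && python3 ck.py && 
python3 -m handwheel '[{"grip":8,"tx":0.42,"ty":-0.8,"tz":0,"wx":0,"wy":0,"wz":0.004},{"grip":8,"tx":0,"ty":0,"tz":0,"wx":0,"wy":0,"wz":0}]' >/dev/null && python3 ck.py
```

```text
t12.28 z 25.61 Fz -5.25 Fx 1.92 Fy 2.72False
```

```bash
sed -i 's/sys.exit(F\[2\]<-8.5)/sys.exit(int(F[2]<-8.5))/' ck.py
python3 -m handwheel '[{"grip":8,"tx":0.42,"ty":-0.8,"tz":0,"wx":0,"wy":0,"wz":0.004},{"grip":8,"tx":0,"ty":0,"tz":0,"wx":0,"wy":0,"wz":0}]' >/dev/null; python3 ck.py &&
python3 -m handwheel '[{"grip":8,"tx":0.42,"ty":-0.8,"tz":0,"wx":0,"wy":0,"wz":0.004},{"grip":8,"tx":0,"ty":0,"tz":0,"wx":0,"wy":0,"wz":0}]' >/dev/null && python3 ck.py && 
python3 -m handwheel '[{"grip":8,"tx":0.42,"ty":-0.8,"tz":0,"wx":0,"wy":0,"wz":0.004},{"grip":8,"tx":0,"ty":0,"tz":0,"wx":0,"wy":0,"wz":0}]' >/dev/null && python3 ck.py && 
python3 -m handwheel '[{"grip":8,"tx":0.42,"ty":-0.8,"tz":0,"wx":0,"wy":0,"wz":0.004},{"grip":8,"tx":0,"ty":0,"tz":0,"wx":0,"wy":0,"wz":0}]' >/dev/null && python3 ck.py
```

```text
t12.45 z 26.57 Fz -4.75 Fx 1.71 Fy 2.50
t12.62 z 27.53 Fz -4.52 Fx 0.32 Fy 3.63
t12.78 z 28.45 Fz -4.84 Fx 0.93 Fy 3.97
t12.95 z 29.41 Fz -3.98 Fx 0.75 Fy 2.15
```

```bash

python3 -m handwheel '[{"grip":8,"tx":0.42,"ty":-0.8,"tz":0,"wx":0,"wy":0,"wz":0.004},{"grip":8,"tx":0,"ty":0,"tz":0,"wx":0,"wy":0,"wz":0}]' >/dev/null; python3 ck.py &&
python3 -m handwheel '[{"grip":8,"tx":0.42,"ty":-0.8,"tz":0,"wx":0,"wy":0,"wz":0.004},{"grip":8,"tx":0,"ty":0,"tz":0,"wx":0,"wy":0,"wz":0}]' >/dev/null && python3 ck.py && 
python3 -m handwheel '[{"grip":8,"tx":0.42,"ty":-0.8,"tz":0,"wx":0,"wy":0,"wz":0.004},{"grip":8,"tx":0,"ty":0,"tz":0,"wx":0,"wy":0,"wz":0}]' >/dev/null && python3 ck.py && 
python3 -m handwheel '[{"grip":8,"tx":0.42,"ty":-0.8,"tz":0,"wx":0,"wy":0,"wz":0.004},{"grip":8,"tx":0,"ty":0,"tz":0,"wx":0,"wy":0,"wz":0}]' >/dev/null && python3 ck.py && 
python3 -m handwheel '[{"grip":8,"tx":0.42,"ty":-0.8,"tz":0,"wx":0,"wy":0,"wz":0.004},{"grip":8,"tx":0,"ty":0,"tz":0,"wx":0,"wy":0,"wz":0}]' >/dev/null && python3 ck.py && 
python3 -m handwheel '[{"grip":8,"tx":0.42,"ty":-0.8,"tz":0,"wx":0,"wy":0,"wz":0.004},{"grip":8,"tx":0,"ty":0,"tz":0,"wx":0,"wy":0,"wz":0}]' >/dev/null && python3 ck.py
```

```text
t13.12 z 30.34 Fz -5.33 Fx -0.09 Fy 2.86
t13.28 z 31.29 Fz -4.98 Fx 0.40 Fy 3.27
t13.45 z 32.20 Fz -4.10 Fx 1.15 Fy 3.51
t13.62 z 33.13 Fz -5.63 Fx 1.50 Fy 2.99
t13.78 z 34.08 Fz -4.04 Fx 0.12 Fy 3.82
t13.95 z 35.00 Fz -4.45 Fx 0.14 Fy 2.59
```

```bash

python3 -m handwheel '[{"grip":8,"tx":0.42,"ty":-0.8,"tz":0,"wx":0,"wy":0,"wz":0.004},{"grip":8,"tx":0,"ty":0,"tz":0,"wx":0,"wy":0,"wz":0}]' >/dev/null; python3 ck.py &&
python3 -m handwheel '[{"grip":8,"tx":0.42,"ty":-0.8,"tz":0,"wx":0,"wy":0,"wz":0.004},{"grip":8,"tx":0,"ty":0,"tz":0,"wx":0,"wy":0,"wz":0}]' >/dev/null && python3 ck.py && 
python3 -m handwheel '[{"grip":8,"tx":0.42,"ty":-0.8,"tz":0,"wx":0,"wy":0,"wz":0.004},{"grip":8,"tx":0,"ty":0,"tz":0,"wx":0,"wy":0,"wz":0}]' >/dev/null && python3 ck.py
python3 - <<'E'
from h import *
c=eyes.capture("wrist"); cv2.imwrite("pics/w4.png",c["pixels"][:,:,::-1])
c=eyes.capture("scene"); crop(c,240,180,150,120,5,"pics/s4.png")
E
```

```text
t14.12 z 35.96 Fz -5.17 Fx -0.03 Fy 4.02
t14.28 z 36.90 Fz -3.04 Fx 1.06 Fy 2.88
t14.45 z 37.80 Fz -4.61 Fx 0.05 Fy 2.97
```

View pics/w4.png

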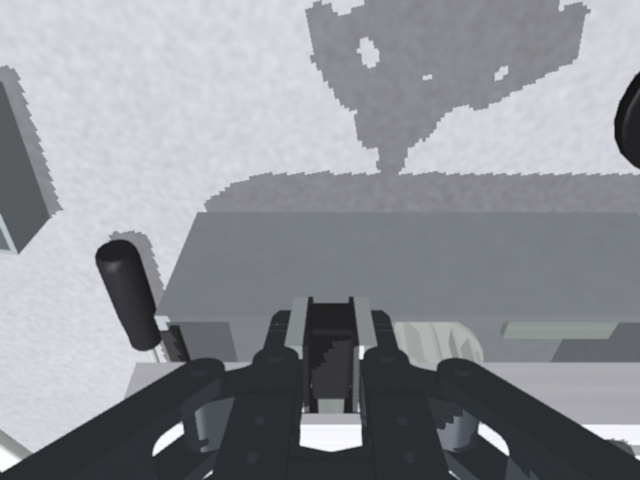

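View pics/s4.png

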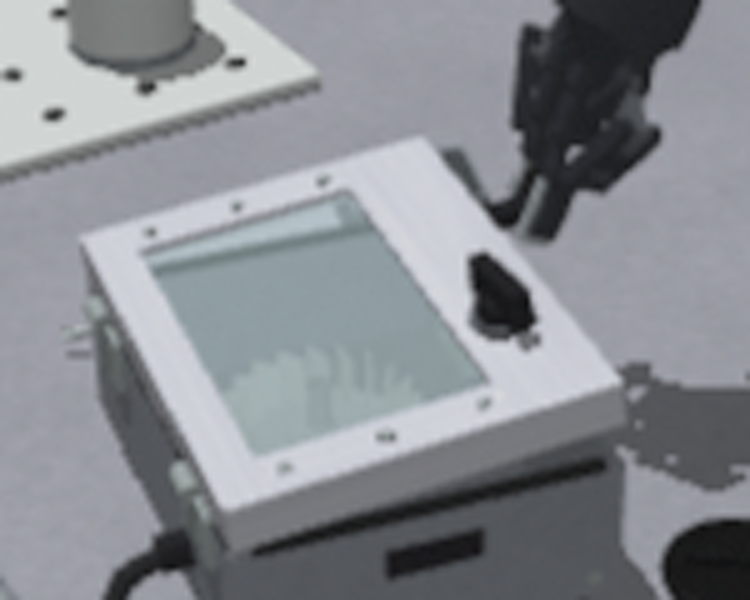

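The tab is held between the pads at (335,350) and the lid is visibly ajar, with the wing across. The rise is about 24.8 mm and there's no hook contact yet, so I'll continue.

```bash

python3 -m handwheel '[{"grip":8,"tx":0.42,"ty":-0.8,"tz":0,"wx":0,"wy":0,"wz":0.004},{"grip":8,"tx":0,"ty":0,"tz":0,"wx":0,"wy":0,"wz":0}]' >/dev/null; python3 ck.py &&
python3 -m handwheel '[{"grip":8,"tx":0.42,"ty":-0.8,"tz":0,"wx":0,"wy":0,"wz":0.004},{"grip":8,"tx":0,"ty":0,"tz":0,"wx":0,"wy":0,"wz":0}]' >/dev/null && python3 ck.py && 
python3 -m handwheel '[{"grip":8,"tx":0.42,"ty":-0.8,"tz":0,"wx":0,"wy":0,"wz":0.004},{"grip":8,"tx":0,"ty":0,"tz":0,"wx":0,"wy":0,"wz":0}]' >/dev/null && python3 ck.py && 
python3 -m handwheel '[{"grip":8,"tx":0.42,"ty":-0.8,"tz":0,"wx":0,"wy":0,"wz":0.004},{"grip":8,"tx":0,"ty":0,"tz":0,"wx":0,"wy":0,"wz":0}]' >/dev/null && python3 ck.py && 
python3 -m handwheel '[{"grip":8,"tx":0.42,"ty":-0.8,"tz":0,"wx":0,"wy":0,"wz":0.004},{"grip":8,"tx":0,"ty":0,"tz":0,"wx":0,"wy":0,"wz":0}]' >/dev/null && python3 ck.py && 
python3 -m handwheel '[{"grip":8,"tx":0.42,"ty":-0.8,"tz":0,"wx":0,"wy":0,"wz":0.004},{"grip":8,"tx":0,"ty":0,"tz":0,"wx":0,"wy":0,"wz":0}]' >/dev/null && python3 ck.py
```

```text
t14.72 z 38.74 Fz -5.10 Fx 0.42 Fy 3.20
t14.88 z 39.67 Fz -4.74 Fx 0.25 Fy 3.46
t15.05 z 40.60 Fz -4.48 Fx 0.96 Fy 3.45
t15.22 z 41.55 Fz -5.58 Fx 1.15 Fy 2.87
t15.38 z 42.46 Fz -5.13 Fx 0.51 Fy 2.66
t15.55 z 43.39 Fz -5.67 Fx 1.92 Fy 3.13
```

```bash

python3 -m handwheel '[{"grip":8,"tx":0.42,"ty":-0.8,"tz":0,"wx":0,"wy":0,"wz":0.004},{"grip":8,"tx":0,"ty":0,"tz":0,"wx":0,"wy":0,"wz":0}]' >/dev/null; python3 ck.py &&
python3 -m handwheel '[{"grip":8,"tx":0.42,"ty":-0.8,"tz":0,"wx":0,"wy":0,"wz":0.004},{"grip":8,"tx":0,"ty":0,"tz":0,"wx":0,"wy":0,"wz":0}]' >/dev/null && python3 ck.py && 
python3 -m handwheel '[{"grip":8,"tx":0.42,"ty":-0.8,"tz":0,"wx":0,"wy":0,"wz":0.004},{"grip":8,"tx":0,"ty":0,"tz":0,"wx":0,"wy":0,"wz":0}]' >/dev/null && python3 ck.py
```

```text
t15.72 z 44.32 Fz -5.44 Fx 1.42 Fy 3.04
t15.88 z 45.24 Fz -4.33 Fx 0.01 Fy 3.19
t16.05 z 46.14 Fz -5.69 Fx 2.01 Fy 4.01
```

```bash

python3 -m handwheel '[{"grip":8,"tx":0.42,"ty":-0.8,"tz":0,"wx":0,"wy":0,"wz":0.004},{"grip":8,"tx":0,"ty":0,"tz":0,"wx":0,"wy":0,"wz":0}]' >/dev/null; python3 ck.py
python3 - <<'E'
from h import *
for n,b in(("scene",(240,180,150,120)),("top",(255,165,150,130))):
    c=eyes.capture(n); u0,v0,w,h=b
    im=cv2.resize(c["pixels"][v0:v0+h,u0:u0+w,::-1],None,fx=5,fy=5,interpolation=cv2.INTER_CUBIC)
    for th,col in((0.10,(0,255,0)),(0.14,(0,0,255))):
        for X in(pt(-200,130,26,th),pt(-200,-130,26,th)):
            u=(proj(c,X)-[u0,v0])*5+2; cv2.circle(im,tuple(int(round(a)) for a in u),2,col,-1)
    cv2.imwrite(f"pics/a_{n}.png",im)
E
```

```text
t16.22 z 46.86 Fz -7.45 Fx 3.24 Fy 3.60
```

View pics/a_scene.png

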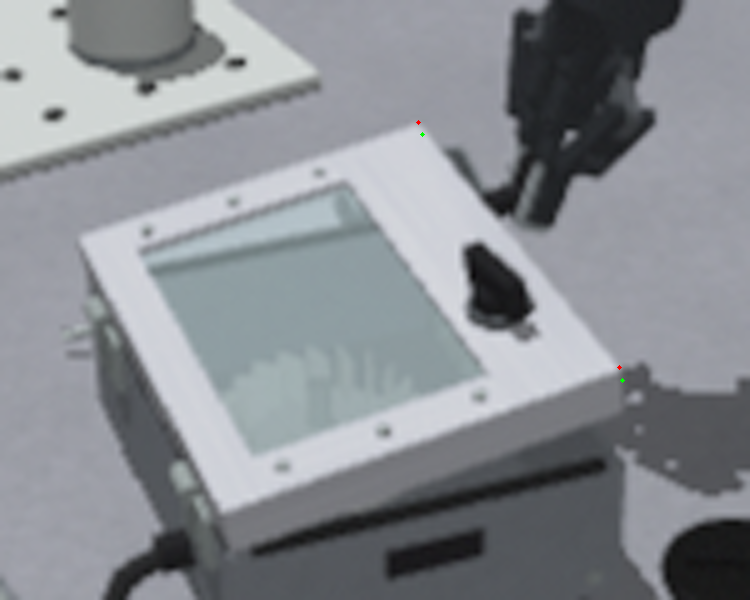

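The lid corners match the 0.14 rad prediction. The last step gained only 0.72 mm and the force went up, so this is probably first contact. I'll take small steps to confirm.

```bash
python3 ck.py;
python3 -m handwheel '[{"grip":8,"tx":0.21,"ty":-0.4,"tz":0,"wx":0,"wy":0,"wz":0.002},{"grip":8,"tx":0,"ty":0,"tz":0,"wx":0,"wy":0,"wz":0}]' >/dev/null; python3 ck.py &&  python3 -m handwheel '[{"grip":8,"tx":0.21,"ty":-0.4,"tz":0,"wx":0,"wy":0,"wz":0.002},{"grip":8,"tx":0,"ty":0,"tz":0,"wx":0,"wy":0,"wz":0}]' >/dev/null && python3 ck.py
```

```text
t16.32 z 46.89 Fz -8.04 Fx 3.07 Fy 3.51
t16.48 z 47.22 Fz -10.26 Fx 4.26 Fy 3.48
```

Contact confirmed at z of about 46.2. I'll back off about 4.5 mm, to z of about 41.7.

```bash

python3 -m handwheel '[{"grip":8,"tx":-0.42,"ty":0.8,"tz":0,"wx":0,"wy":0,"wz":-0.004},{"grip":8,"tx":-0.42,"ty":0.8,"tz":0,"wx":0,"wy":0,"wz":-0.004},{"grip":8,"tx":-0.42,"ty":0.8,"tz":0,"wx":0,"wy":0,"wz":-0.004},{"grip":8,"tx":-0.42,"ty":0.8,"tz":0,"wx":0,"wy":0,"wz":-0.004},{"grip":8,"tx":-0.42,"ty":0.8,"tz":0,"wx":0,"wy":0,"wz":-0.004},{"grip":8,"tx":0,"ty":0,"tz":0,"wx":0,"wy":0,"wz":0},{"grip":8,"tx":0,"ty":0,"tz":0,"wx":0,"wy":0,"wz":0}]' >/dev/null; python3 tb.py 0.122
```

```text
t17.07 tcp [476.2 -35.9 115.5] q [-0.36  0.19  2.06  0.13  0.53 -1.84] F [ 1.4  2.6 -0.1] M [0.55 0.08 0.18] g0.153
axes x [ 0.915 -0.168  0.366] y [ 0.36  -0.066 -0.931] z [ 0.181  0.984 -0.   ] zyaw 1.389
tool delta [-0.3  1.5  0.1]
tool y in box [ 0.366  0.001 -0.931] z in box [-0.002  1.    -0.   ]
grasp pt rel hinge (box) [-230.95  -50.07   42.9 ] F box [ 0.94  2.82 -0.07] M box [0.52 0.18 0.18]
```

```bash

python3 -m handwheel '[{"grip":8,"tx":-0.25,"ty":0.5,"tz":0,"wx":0,"wy":0,"wz":-0.0025},{"grip":8,"tx":-0.25,"ty":0.5,"tz":0,"wx":0,"wy":0,"wz":-0.0025},{"grip":8,"tx":0,"ty":0,"tz":0,"wx":0,"wy":0,"wz":0}]' >/dev/null; python3 ck.py
python3 - <<'E'
from h import *
for n,b in(("scene",(240,180,150,120)),):
    c=eyes.capture(n); u0,v0,w,h=b
    im=cv2.resize(c["pixels"][v0:v0+h,u0:u0+w,::-1],None,fx=5,fy=5,interpolation=cv2.INTER_CUBIC)
    cv2.imwrite(f"pics/b_{n}.png",im)
    a=cv2.imread("pics/a_scene.png"); # tracking shift of near corner patch
    g=lambda i:cv2.cvtColor(i,cv2.COLOR_BGR2GRAY)
    for (x,y,w2,h2) in ((455,235,90,110),(585,380,50,45)):
        t=g(a)[y:y+h2,x:x+w2]; r=cv2.matchTemplate(g(im)[y-25:y+h2+25,x-25:x+w2+25],t,cv2.TM_CCOEFF_NORMED); k=cv2.minMaxLoc(r); print("shift px/5",k[3][0]-25,k[3][1]-25,k[1])
    for th in (0.10,0.12,0.14): print(th,(proj(c,pt(-170,55,45,th))*5).round(1))
E
```

```text
t17.32 z 41.62 Fz -0.34 Fx 0.17 Fy 3.91
shift px/5 2 5 0.9930339455604553
shift px/5 -11 11 0.7907073497772217
0.1 [1697.1 1184.2]
0.12 [1694.8 1179.1]
0.14 [1692.3 1174. ]
```

The lid followed down: the image shift is about 0.02 rad. It now sits about 4.6 mm below contact. Pushing the tab to -y, watching the side force.

```bash
cat > cy.py <<'E'
from h import *
import sys
s,p,T=tool(); F=BR.T@s["force"]; g=BR.T@(p-T[:,1]*18.7-BC)-[100,0,90]
print("t%.2f z %.2f y %.2f F"%(s["time_s"],g[2],g[1]),F.round(1)); sys.exit(int(F[1]>12))
E
python3 -m handwheel '[{"grip":8,"tx":0,"ty":0,"tz":-0.8,"wx":0,"wy":0,"wz":0},{"grip":8,"tx":0,"ty":0,"tz":-0.8,"wx":0,"wy":0,"wz":0},{"grip":8,"tx":0,"ty":0,"tz":0,"wx":0,"wy":0,"wz":0}]' >/dev/null; python3 cy.py &&
python3 -m handwheel '[{"grip":8,"tx":0,"ty":0,"tz":-0.8,"wx":0,"wy":0,"wz":0},{"grip":8,"tx":0,"ty":0,"tz":-0.8,"wx":0,"wy":0,"wz":0},{"grip":8,"tx":0,"ty":0,"tz":0,"wx":0,"wy":0,"wz":0}]' >/dev/null; python3 cy.py
```

```text
t17.62 z 41.65 y -51.81 F [ 1.3  3.6 -1.5]
t17.87 z 41.65 y -53.38 F [ 1.3  3.6 -1.5]
```

```bash

python3 -m handwheel '[{"grip":8,"tx":0,"ty":0,"tz":-1,"wx":0,"wy":0,"wz":0},{"grip":8,"tx":0,"ty":0,"tz":-1,"wx":0,"wy":0,"wz":0},{"grip":8,"tx":0,"ty":0,"tz":0,"wx":0,"wy":0,"wz":0}]' >/dev/null; python3 cy.py &&
python3 -m handwheel '[{"grip":8,"tx":0,"ty":0,"tz":-1,"wx":0,"wy":0,"wz":0},{"grip":8,"tx":0,"ty":0,"tz":-1,"wx":0,"wy":0,"wz":0},{"grip":8,"tx":0,"ty":0,"tz":0,"wx":0,"wy":0,"wz":0}]' >/dev/null; python3 cy.py &&
python3 -m handwheel '[{"grip":8,"tx":0,"ty":0,"tz":-1,"wx":0,"wy":0,"wz":0},{"grip":8,"tx":0,"ty":0,"tz":-1,"wx":0,"wy":0,"wz":0},{"grip":8,"tx":0,"ty":0,"tz":0,"wx":0,"wy":0,"wz":0}]' >/dev/null; python3 cy.py &&
python3 -m handwheel '[{"grip":8,"tx":0,"ty":0,"tz":-1,"wx":0,"wy":0,"wz":0},{"grip":8,"tx":0,"ty":0,"tz":-1,"wx":0,"wy":0,"wz":0},{"grip":8,"tx":0,"ty":0,"tz":0,"wx":0,"wy":0,"wz":0}]' >/dev/null; python3 cy.py
```

```text
t18.12 z 41.67 y -55.41 F [ 1.2  3.2 -0.7]
t18.37 z 41.64 y -57.35 F [ 1.6  4.7 -2. ]
t18.62 z 41.64 y -59.29 F [ 1.7  5.2 -1.3]
t18.87 z 41.64 y -61.25 F [ 1.7  5.5 -2.4]
```

```bash

python3 -m handwheel '[{"grip":8,"tx":0,"ty":0,"tz":-0.7,"wx":0,"wy":0,"wz":0},{"grip":8,"tx":0,"ty":0,"tz":-0.7,"wx":0,"wy":0,"wz":0},{"grip":8,"tx":0,"ty":0,"tz":0,"wx":0,"wy":0,"wz":0}]' >/dev/null; python3 cy.py &&
python3 -m handwheel '[{"grip":8,"tx":0,"ty":0,"tz":-0.5,"wx":0,"wy":0,"wz":0},{"grip":8,"tx":0,"ty":0,"tz":0,"wx":0,"wy":0,"wz":0}]' >/dev/null; python3 cy.py
```

```text
t19.12 z 41.64 y -62.41 F [ 3.2  7.7 -1.4]
t19.28 z 41.66 y -62.54 F [ 2.9 11.4 -2.5]
```

The tab is at its stop: y travel 12.5 mm and the side force has jumped to 11 N. Raising past the catch, still watching the force.

```bash

python3 -m handwheel '[{"grip":8,"tx":0.42,"ty":-0.8,"tz":0.2,"wx":0,"wy":0,"wz":0.004},{"grip":8,"tx":0.42,"ty":-0.8,"tz":0,"wx":0,"wy":0,"wz":0.004},{"grip":8,"tx":0.42,"ty":-0.8,"tz":0,"wx":0,"wy":0,"wz":0.004},{"grip":8,"tx":0.42,"ty":-0.8,"tz":0,"wx":0,"wy":0,"wz":0.004},{"grip":8,"tx":0,"ty":0,"tz":0,"wx":0,"wy":0,"wz":0}]' >/dev/null; python3 ck.py &&
python3 -m handwheel '[{"grip":8,"tx":0.42,"ty":-0.8,"tz":0,"wx":0,"wy":0,"wz":0.004},{"grip":8,"tx":0,"ty":0,"tz":0,"wx":0,"wy":0,"wz":0}]' >/dev/null && python3 ck.py && 
python3 -m handwheel '[{"grip":8,"tx":0.42,"ty":-0.8,"tz":0,"wx":0,"wy":0,"wz":0.004},{"grip":8,"tx":0,"ty":0,"tz":0,"wx":0,"wy":0,"wz":0}]' >/dev/null && python3 ck.py && 
python3 -m handwheel '[{"grip":8,"tx":0.42,"ty":-0.8,"tz":0,"wx":0,"wy":0,"wz":0.004},{"grip":8,"tx":0,"ty":0,"tz":0,"wx":0,"wy":0,"wz":0}]' >/dev/null && python3 ck.py && 
python3 -m handwheel '[{"grip":8,"tx":0.42,"ty":-0.8,"tz":0,"wx":0,"wy":0,"wz":0.004},{"grip":8,"tx":0,"ty":0,"tz":0,"wx":0,"wy":0,"wz":0}]' >/dev/null && python3 ck.py && 
python3 -m handwheel '[{"grip":8,"tx":0.42,"ty":-0.8,"tz":0,"wx":0,"wy":0,"wz":0.004},{"grip":8,"tx":0,"ty":0,"tz":0,"wx":0,"wy":0,"wz":0}]' >/dev/null && python3 ck.py && 
python3 -m handwheel '[{"grip":8,"tx":0.42,"ty":-0.8,"tz":0,"wx":0,"wy":0,"wz":0.004},{"grip":8,"tx":0,"ty":0,"tz":0,"wx":0,"wy":0,"wz":0}]' >/dev/null && python3 ck.py
python3 tb.py 0.16
```

```text
t19.70 z 45.10 Fz -4.69 Fx 4.91 Fy 9.38
t19.87 z 46.01 Fz -5.35 Fx 4.81 Fy 8.95
t20.03 z 46.92 Fz -5.47 Fx 4.75 Fy 9.35
t20.20 z 47.84 Fz -5.44 Fx 3.96 Fy 8.25
t20.37 z 48.75 Fz -5.07 Fx 4.92 Fy 9.96
t20.53 z 49.66 Fz -4.90 Fx 4.66 Fy 9.05
t20.70 z 50.59 Fz -6.03 Fx 5.13 Fy 9.18
t20.70 tcp [474.9 -48.3 123. ] q [-0.39  0.18  2.03  0.12  0.6  -1.86] F [ 6.7  8.1 -6. ] M [ 1.3  -0.51  0.6 ] g0.150
axes x [ 0.928 -0.171  0.332] y [ 0.327 -0.059 -0.943] z [0.181 0.984 0.001] zyaw 1.389
tool delta [ 0.3  0.6 12.5]
tool y in box [ 0.332  0.002 -0.943] z in box [-0.002  1.     0.001]
grasp pt rel hinge (box) [-229.41  -62.46   50.59] F box [ 5.13  9.18 -6.03] M box [ 1.37 -0.26  0.6 ]
```

```bash

python3 -m handwheel '[{"grip":8,"tx":4.37,"ty":-7.9,"tz":0,"wx":0,"wy":0,"wz":0.04},{"grip":8,"tx":4.37,"ty":-7.9,"tz":0,"wx":0,"wy":0,"wz":0.04},{"grip":8,"tx":4.37,"ty":-7.9,"tz":0.5,"wx":0,"wy":0,"wz":0.04},{"grip":8,"tx":4.37,"ty":-7.9,"tz":0.5,"wx":0,"wy":0,"wz":0.04},{"grip":8,"tx":4.37,"ty":-7.9,"tz":0.5,"wx":0,"wy":0,"wz":0.04},{"grip":8,"tx":4.37,"ty":-7.9,"tz":0.5,"wx":0,"wy":0,"wz":0.04},{"grip":8,"tx":4.37,"ty":-7.9,"tz":0.5,"wx":0,"wy":0,"wz":0.04},{"grip":8,"tx":0,"ty":0,"tz":0,"wx":0,"wy":0,"wz":0}]' >/dev/null; python3 tb.py 0.44
```

```text
t21.37 tcp [493.4 -49.4 184.4] q [-0.34  0.26  1.7   0.01  1.13 -1.73] F [-1.6  4.9  2.3] M [0.94 0.31 0.06] g0.146
axes x [ 0.982 -0.181  0.057] y [ 0.056 -0.009 -0.998] z [0.181 0.984 0.001] zyaw 1.389
tool delta [-0.5  1.7 10.1]
tool y in box [ 0.057  0.001 -0.998] z in box [-0.002  1.     0.001]
grasp pt rel hinge (box) [-205.79  -60.15  113.12] F box [-2.47  4.57  2.28] M box [0.87 0.48 0.06]
```

```bash

python3 -m handwheel '[{"grip":8,"tx":4.37,"ty":-7.9,"tz":0.5,"wx":0,"wy":0,"wz":0.04},{"grip":8,"tx":4.37,"ty":-7.9,"tz":0.5,"wx":0,"wy":0,"wz":0.04},{"grip":8,"tx":4.37,"ty":-7.9,"tz":0.5,"wx":0,"wy":0,"wz":0.04},{"grip":8,"tx":4.37,"ty":-7.9,"tz":0.5,"wx":0,"wy":0,"wz":0.04},{"grip":8,"tx":4.37,"ty":-7.9,"tz":0.5,"wx":0,"wy":0,"wz":0.04},{"grip":8,"tx":4.37,"ty":-7.9,"tz":0.5,"wx":0,"wy":0,"wz":0.04},{"grip":8,"tx":4.37,"ty":-7.9,"tz":0.5,"wx":0,"wy":0,"wz":0.04},{"grip":8,"tx":4.37,"ty":-7.9,"tz":0.5,"wx":0,"wy":0,"wz":0.04},{"grip":8,"tx":0,"ty":0,"tz":0,"wx":0,"wy":0,"wz":0}]' >/dev/null; python3 tb.py 0.76
```

```text
t22.12 tcp [533.3 -52.7 243.7] q [-0.3   0.48  1.24 -0.03  1.68 -1.69] F [-2.   5.2  3.6] M [ 0.74  0.31 -0.15] g0.152
axes x [ 0.95  -0.174 -0.26 ] y [-0.256  0.048 -0.965] z [0.181 0.984 0.001] zyaw 1.389
tool delta [-0.3  1.3  6.1]
tool y in box [-0.26   0.    -0.965] z in box [-0.002  1.     0.001]
grasp pt rel hinge (box) [-160.05  -56.12  171.8 ] F box [-2.96  4.78  3.61] M box [ 0.68  0.44 -0.15]
```

```bash

python3 -m handwheel '[{"grip":8,"tx":4.37,"ty":-7.9,"tz":0.5,"wx":0,"wy":0,"wz":0.04},{"grip":8,"tx":4.37,"ty":-7.9,"tz":0.5,"wx":0,"wy":0,"wz":0.04},{"grip":8,"tx":4.37,"ty":-7.9,"tz":0.5,"wx":0,"wy":0,"wz":0.04},{"grip":8,"tx":4.37,"ty":-7.9,"tz":0.5,"wx":0,"wy":0,"wz":0.04},{"grip":8,"tx":4.37,"ty":-7.9,"tz":0.5,"wx":0,"wy":0,"wz":0.04},{"grip":8,"tx":4.37,"ty":-7.9,"tz":0.5,"wx":0,"wy":0,"wz":0.04},{"grip":8,"tx":4.37,"ty":-7.9,"tz":0.5,"wx":0,"wy":0,"wz":0.04},{"grip":8,"tx":4.37,"ty":-7.9,"tz":0.5,"wx":0,"wy":0,"wz":0.04},{"grip":8,"tx":0,"ty":0,"tz":0,"wx":0,"wy":0,"wz":0}]' >/dev/null; python3 tb.py 1.08
```

```text
t22.87 tcp [589.6 -59.3 287.7] q [-0.28  0.83  0.63 -0.07  2.26 -1.69] F [0.4 4.2 4.8] M [ 0.56  0.06 -0.36] g0.148
axes x [ 0.82  -0.151 -0.551] y [-0.542  0.1   -0.834] z [0.181 0.983 0.   ] zyaw 1.389
tool delta [-0.2  1.   2.3]
tool y in box [-0.551 -0.001 -0.834] z in box [-0.002  1.     0.   ]
grasp pt rel hinge (box) [-98.11 -52.26 213.28] F box [-0.37  4.17  4.76] M box [ 0.54  0.16 -0.36]
```

The lid is at about 1.08 rad, but q3 is running toward its limit. I'll ease the grip and let the tab pivot in the pads while rolling the tool back.

```bash

python3 -m handwheel '[{"grip":8,"tx":0,"ty":0,"tz":0,"wx":0,"wy":0,"wz":0},{"grip":8,"tx":4.9,"ty":-4.8,"tz":0.3,"wx":0,"wy":0,"wz":-0.03},{"grip":8,"tx":4.9,"ty":-4.8,"tz":0.3,"wx":0,"wy":0,"wz":-0.03},{"grip":8,"tx":4.9,"ty":-4.8,"tz":0.3,"wx":0,"wy":0,"wz":-0.03},{"grip":8,"tx":0,"ty":0,"tz":0,"wx":0,"wy":0,"wz":0}]' 25 >/dev/null; python3 tb.py 1.167
python3 -m handwheel '[{"grip":8,"tx":4.9,"ty":-4.8,"tz":0.3,"wx":0,"wy":0,"wz":-0.03},{"grip":8,"tx":4.9,"ty":-4.8,"tz":0.3,"wx":0,"wy":0,"wz":-0.03},{"grip":8,"tx":4.9,"ty":-4.8,"tz":0.3,"wx":0,"wy":0,"wz":-0.03},{"grip":8,"tx":0,"ty":0,"tz":0,"wx":0,"wy":0,"wz":0}]' >/dev/null; python3 tb.py 1.25
python3 - <<'E'
from h import *
c=eyes.capture("scene"); crop(c,200,120,200,160,4,"pics/s5.png")
E
```

```text
t23.28 tcp [608.8 -61.7 293.1] q [-0.27  0.83  0.59 -0.05  2.21 -1.68] F [-0.8  3.9  3.7] M [ 0.67  0.66 -0.22] g0.148
axes x [ 0.868 -0.159 -0.47 ] y [-0.462  0.085 -0.883] z [0.181 0.984 0.   ] zyaw 1.389
tool delta [-0.  -0.7  1.1]
tool y in box [-0.47  -0.001 -0.883] z in box [-0.002  1.     0.   ]
grasp pt rel hinge (box) [-80.3  -51.15 219.65] F box [-1.49  3.65  3.67] M box [ 0.53  0.77 -0.22]
t23.62 tcp [628.5 -64.5 298. ] q [-0.27  0.83  0.55 -0.04  2.16 -1.68] F [ 2.7  3.3 -4.6] M [ 0.54 -0.3  -0.22] g0.150
axes x [ 0.906 -0.166 -0.39 ] y [-0.383  0.071 -0.921] z [0.181 0.984 0.   ] zyaw 1.389
tool delta [ 0.1 -1.   0.3]
tool y in box [-0.39  -0.001 -0.921] z in box [-0.002  1.     0.   ]
grasp pt rel hinge (box) [-61.9  -50.3  225.25] F box [ 2.08  3.77 -4.56] M box [ 0.58 -0.2  -0.22]
```

View pics/s5.png

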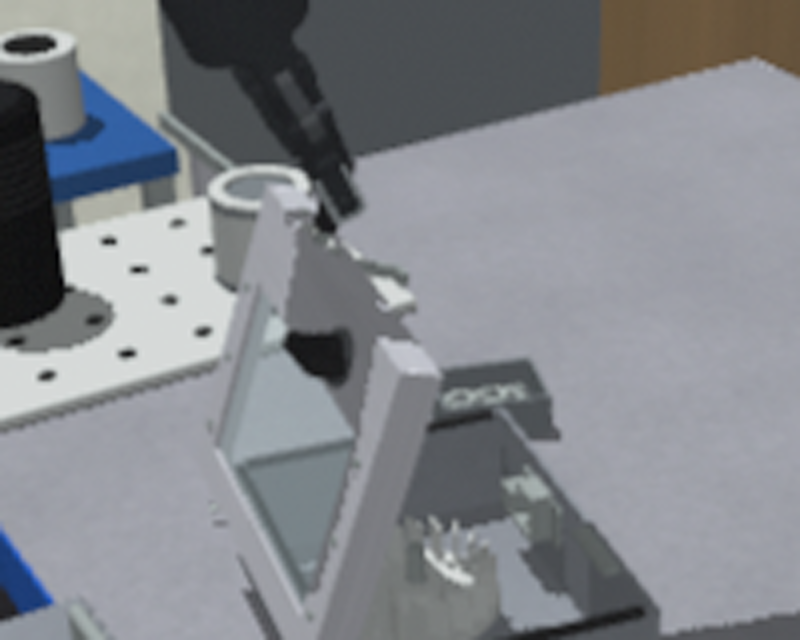

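The scene view shows the lid standing steeply open, with its top edge near (290,190) and the wing at (320,355). Releasing and backing away.

```bash

python3 -m handwheel '[{"grip":40,"tx":0,"ty":0,"tz":0,"wx":0,"wy":0,"wz":0},{"grip":40,"tx":0,"ty":0,"tz":0,"wx":0,"wy":0,"wz":0},{"grip":40,"tx":0,"ty":0,"tz":0,"wx":0,"wy":0,"wz":0},{"grip":40,"tx":0,"ty":0,"tz":0,"wx":0,"wy":0,"wz":0},{"grip":40,"tx":0,"ty":-6,"tz":0,"wx":0,"wy":0,"wz":0},{"grip":40,"tx":0,"ty":-12,"tz":0,"wx":0,"wy":0,"wz":0},{"grip":40,"tx":0,"ty":-15,"tz":0,"wx":0,"wy":0,"wz":0},{"grip":40,"tx":0,"ty":-15,"tz":0,"wx":0,"wy":0,"wz":0},{"grip":40,"tx":0,"ty":-15,"tz":0,"wx":0,"wy":0,"wz":0},{"grip":40,"tx":0,"ty":0,"tz":0,"wx":0,"wy":0,"wz":0}]' ; python3 tb.py 1.25
python3 - <<'E'
from h import *
for n,b in(("scene",(200,120,200,160)),("top",(235,145,200,160))):
    c=eyes.capture(n); u0,v0,w,h=b
    im=cv2.resize(c["pixels"][v0:v0+h,u0:u0+w,::-1],None,fx=4,fy=4,interpolation=cv2.INTER_CUBIC)
    for th,col in((1.1,(0,255,0)),(1.25,(0,0,255))):
        for X in(pt(-200,130,26,th),pt(-200,-130,26,th)):
            u=(proj(c,X)-[u0,v0])*4+1.5; cv2.circle(im,tuple(int(round(a)) for a in u),3,col,-1)
    cv2.imwrite(f"pics/f_{n}.png",im)
E
```

```text
time_s: 24.5
eef_pos: [642.1, -68.0, 352.1]
ee_rot: [0.703, -0.678, 0.201, 0.075]
force: [0.2, -0.5, 1.0]
grip_width: 0.467
t24.50 tcp [642.1 -68.  352.1] q [-0.27  0.95  0.19 -0.05  2.4  -1.69] F [ 0.2 -0.5  1. ] M [-0.04 -0.16  0.  ] g0.467
axes x [ 0.908 -0.168 -0.384] y [-0.378  0.07  -0.923] z [0.181 0.983 0.   ] zyaw 1.388
tool delta [ 8.  54.3  1.3]
tool y in box [-0.384 -0.001 -0.923] z in box [-0.001  1.     0.   ]
grasp pt rel hinge (box) [-47.97 -51.31 279.34] F box [ 0.29 -0.42  0.96] M box [-0.01 -0.17  0.  ]
```

View pics/f_scene.png

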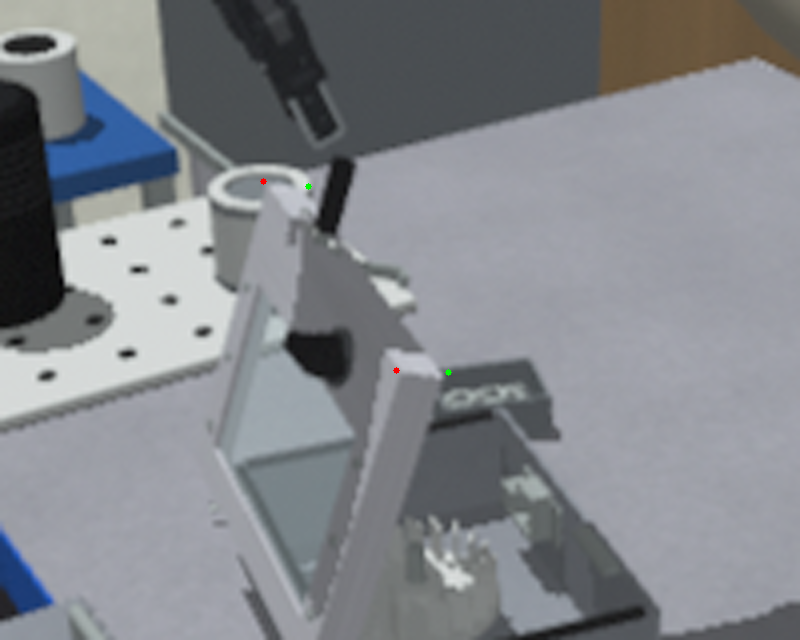

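View pics/f_top.png

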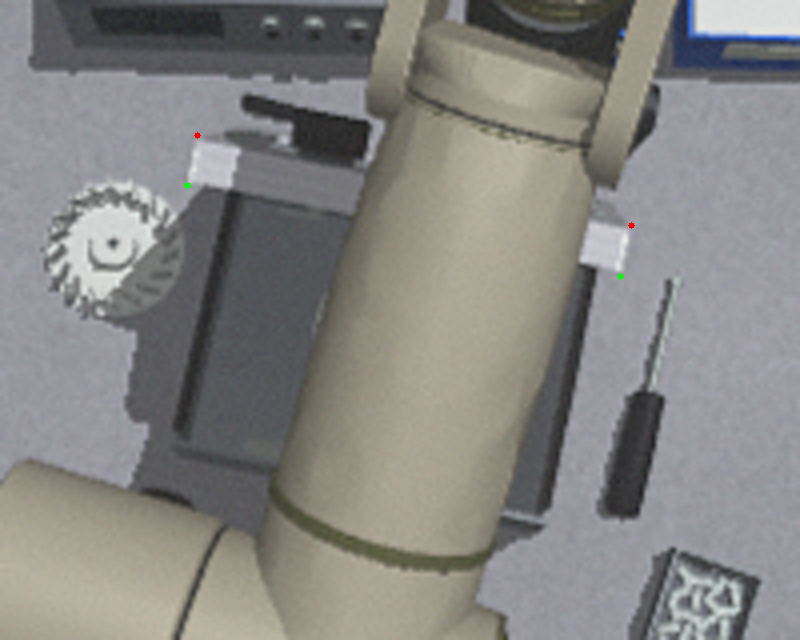

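```bash

python3 -m handwheel '[{"grip":40,"tx":-8,"ty":0,"tz":0,"wx":0,"wy":0,"wz":0},{"grip":40,"tx":-8,"ty":0,"tz":0,"wx":0,"wy":0,"wz":0},{"grip":40,"tx":-4,"ty":-6,"tz":0,"wx":0,"wy":0,"wz":0},{"grip":40,"tx":0,"ty":0,"tz":0,"wx":0,"wy":0,"wz":0},{"grip":40,"tx":0,"ty":0,"tz":0,"wx":0,"wy":0,"wz":0},{"grip":40,"tx":0,"ty":0,"tz":0,"wx":0,"wy":0,"wz":0}]' ; python3 tb.py 1.25
python3 - <<'E'
from h import *
c=eyes.capture("wrist"); cv2.imwrite("pics/g_w.png",c["pixels"][:,:,::-1])
c=eyes.capture("top"); cv2.imwrite("pics/g_t.png",c["pixels"][:,:,::-1])
c=eyes.capture("scene"); crop(c,200,120,200,160,4,"pics/g_s.png")
a=cv2.imread("pics/top0.png").astype(int); b=c
E
```

```text
time_s: 25.1
eef_pos: [626.6, -64.9, 364.8]
ee_rot: [0.703, -0.678, 0.201, 0.075]
force: [0.5, 0.1, 0.2]
grip_width: 0.469
t25.10 tcp [626.6 -64.9 364.8] q [-0.27  0.87  0.3  -0.05  2.36 -1.69] F [0.5 0.1 0.2] M [ 0.   -0.24  0.05] g0.469
axes x [ 0.908 -0.167 -0.384] y [-0.378  0.07  -0.923] z [0.181 0.983 0.   ] zyaw 1.389
tool delta [27.5 59.9  1.1]
tool y in box [-0.384 -0.    -0.923] z in box [-0.002  1.     0.   ]
grasp pt rel hinge (box) [-63.84 -51.08 292.03] F box [0.43 0.14 0.18] M box [ 0.05 -0.24  0.05]
```

View pics/g_w.png

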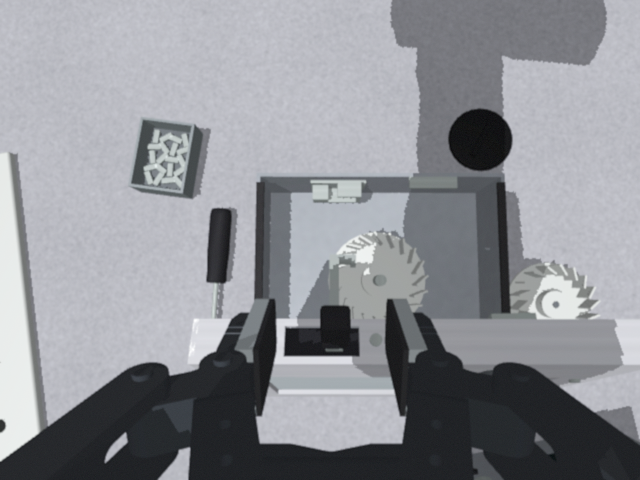

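View pics/g_t.png

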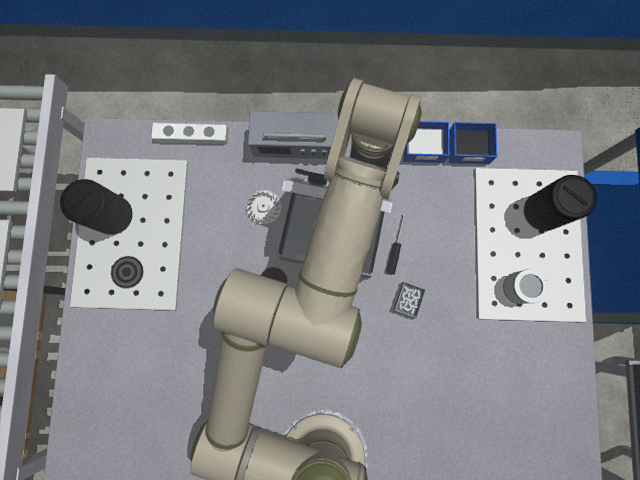

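View pics/g_s.png

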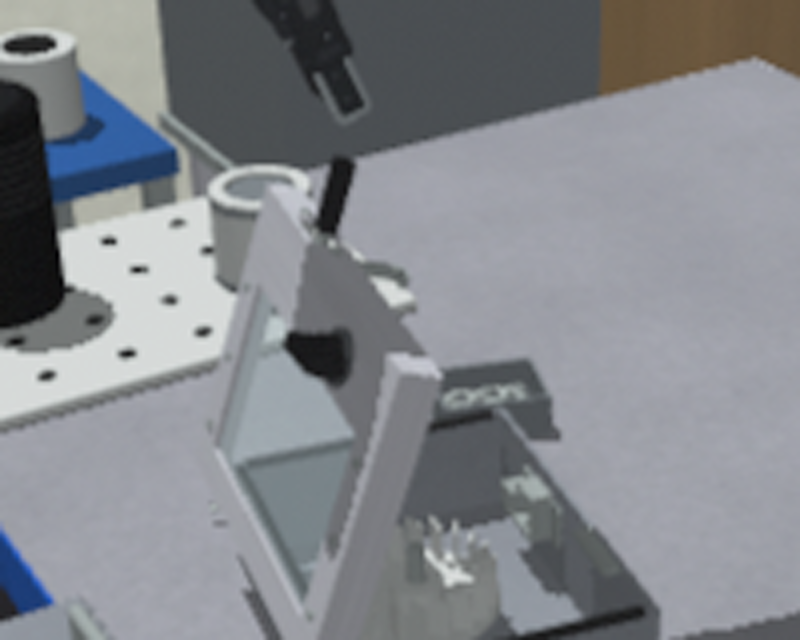

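The lid stands still at about 1.23 rad and the fingers are clear of the tab, with close to zero force. In the top view the bystanders are where they were: impeller (262,207), screwdriver (395,245), clip box (408,300). Handing in.

```bash
python3 -c "
from rig import ctrl
print(ctrl.finish_job())"
```

```text
the job is handed in; nothing more can be done
None
```

The test box lid is standing open at about 1.23 rad and the job is handed in at about 25 s of the 69 s allowed. No verdict was reported.

- **Wing latch:** I turned it clockwise to its stop, about 1.46 rad by tool yaw, with the lid down. The last views still show it across the lid.
- **Hidden catch:** I eased the lid up by the tab and felt the hook take at about 33 mm of rise. I stopped at about 5 N above the lifting force, roughly 7 N on the hook by estimate, against the 20 N limit.
- **Release:** I backed off about 4.6 mm and pushed the tab about 12.5 mm to its stop. The side force was 3 to 6 N on the way and reached 11 N only at the stop. The lid then rose past the catch with no extra load.
- **Lid swing:** At about 1.08 rad an arm joint (q3) was nearing its limit, so I let the tab pivot in the pads to finish the swing. q3 sat at its 0.19 limit during the retreat, and I backed it off to 0.30.
- **Last checks:** The lid looked unchanged between pictures taken 0.6 s apart, and the tool was clear of the tab at close to zero force. In the last pictures the impeller, screwdriver, clip box, grille and filter look unmoved by eye. The end cap is half hidden by the arm in the top view, but the wrist picture shows it still before the box.

No check failed. The only disagreement was between the camera reading of the lid angle (about 1.23 rad) and the tool position (about 1.25 rad), both well above 1.1.

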